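# Scoop the steel check ball out of the jar and stand it on the scale

## Robot

A 7-joint arm with a two-finger parallel gripper is mounted at the origin on the work surface. World frame = base frame: x ahead of the robot, y to its left, z up, the work surface at z = 0. Lengths are in m, angles in rad, forces in N, time in s.
With the tool pointing down it reaches from about 0.425 to 0.975 m from the base axis. Payload 16.7 kg.
Tool frame: the origin (TCP) lies midway between the tips of the shut fingers; the grasp point (between the pads) lies manip.hold_point_z behind it (manip.hold_point_z is the distance from the TCP to the grasp point, in m); y points along the fingers, z is the direction in which the jaws open and shut, and the axes are right-handed (so a half turn about y gives the same grasp; the last joint's range is limited). The gripper opens to 85 mm and grips with 20 to 120 N. Pads are 22 mm wide; open, the fingers measure 114 mm over their backs; the gripper's body (76 mm by 85 mm) begins 54 mm behind the grasp point. The pads swing forward as they close: fully open they stand 13 mm farther back than shut.
Start: joints at [0.968, 0.426, 0.074, 1.606, -0.034, 1.111, -0.067], TCP at [0.296, -0.607, 0.231] pointing down, gripper open.
Joint ranges: [-2.85, 2.85], [-0.5, 2.14], [-1.23, 1.37], [0.21, 2.46], [-1.02, 4.16], [0.16, 2.05], [-2.73, 2.73]. Speed limits (rad/s): [1.89, 1.89, 2.39, 2.39, 3.01, 3.01, 3.01].

## Interface

Orientations are given as [roll, pitch, yaw] about the fixed x, y, z axes, in that order (R = Rz(yaw) Ry(pitch) Rx(roll)).
In Python, from plant import manip, imaging, workorder gives the robot as it stands.
- The arm moves only by the shell command python3 -m inch 'ROWS' [FORCE]. ROWS is JSON, a list that holds one entry, the list of rows, each a list of 7 numbers: the shift along the tool's x, y, z as a fraction of full scale, then the turn, a rotation vector about the tool's x, y, z as a fraction of full scale, then the opening, from 0 (shut) to 1 (fully open). In form: [[[tx, ty, tz, rx, ry, rz, jaw], ...]]. A call has 1 to 20 rows; each row shifts and turns the commanded pose from where the row before left it, along the tool's axes as they then stand; what a row does not reach is not made up. Full scale, the value 1, is 0.02 m for a shift and 0.12 rad for a turn. A row lasts 1/12 s, in which the tool goes at most 41.7 mm and 7.16 degrees, less where a joint would pass 70% of its speed; a pose out of reach is approached as far as the arm can. A call with a number of a shift or a turn outside -1 to 1 is refused whole. A call with a gripper value outside its range is refused whole. The fingers move at their own pace and stop on an object; FORCE is the grip in N (left out, the last holds). Time passes only in rows, so rows that do not move let the fingers close. It gives the time, the measured TCP pose, the force and the opening at its end, in the units of the state.
- manip.read_state(): the state, without advancing time (a new reading comes with each control period).
- imaging.grab_frame(name): name is "scene" or "top"; returns a dict with "frame" (420x560x3 uint8, red, green, blue), "fx", "fy", "cx", "cy" (pixels), "position" and "rotation" of the camera in the world. Camera axes: x right, y up, looking along -z (the intrinsics and any distortion apply to the point x, -y, -z); pixel columns grow to the right and rows downward; lengths in m; the calibration is good to about 2 mm. A picture is of the moment at which its call begins. There is no depth.
- workorder.job_done(): hands the job in, once; it reports no verdict.
The state is a dict: "time": time; "joint_pos": joint angles; "qd": joint speeds; "effort": joint torques, N m; "ee_pos": TCP position; "ee_rot": TCP orientation; "force": force on the tool from outside, world axes, zero at the start; "torque": the same for the moment, N m; "finger_gap": opening from 0.0 (shut) to 1.0 (fully open).
Only numpy, scipy, OpenCV 4.12 (cv2) and the standard library are available. Lean on these libraries where they do the work, as an engineer would, in place of code of your own. Each camera call takes 0.05 s, during which the arm holds its last target.

## Task

Take the standing scoop by its green grip, angle it lip-down into the narrow-mouthed white jar that holds the steel ball (not the jar with the orange ball) and scoop the ball up against the jar's wall. Right the scoop, lift it out level with the ball in it, and set it down gently, upright, in the middle of the bench scale's steel pan with the ball still in the scoop; then let go.

Things in the scene. Friction and masses are not known exactly. Their poses are not given: they have to be found in the camera images.
- scoop: Aluminium scoop standing upright on its flat foot, 226 mm tall, 320 g, loose. Origin: centre of the foot's underside; z up along the handle, x from the foot to the lip, which starts facing roughly to the robot's right (-y). Green 24 x 24 mm square grip block on the z axis, z = 178 to 226 mm; a 10 mm rod below. Foot x -18 to 22 mm, 44 mm wide. Bowl: back wall at x = 3 mm, 36 mm high, side walls 20 mm, front open.
- scoop_lip (a point): Middle of the lip's lower edge, at x = 50, z = 17 mm of the scoop; axes as the scoop's. The 2 mm blade's underside rises at 20 degrees from x = 3, z = 0: handle upright, a ball rolls to the bowl's back; lean the handle's top 35 to 45 degrees over towards the lip to lay the lip on a floor. Blade 40 mm wide at the lip, 52 behind; bowl 48 mm wide inside.
- jar: White jar with a blue band, fixed to the bench, holding the steel ball (its twin holds an orange ball). Outside diameter 160 mm, height 90 mm; mouth 124 mm across, 152 mm across inside below the sloping shoulder (69 to 84 mm up). Origin: centre of the underside, z up.
- jar_floor (a point): Centre of the jar's inner floor, 6 mm above its underside. The floor is flat out to a radius of 62 mm; from there a bevel rises at 55 degrees to the wall (radius 76 mm, 20 mm above the floor), so a ball pushed outward stops against it about 54 mm from the axis, and the lip driven on and up the bevel, to 65 mm or more from the axis, gets right under it.
- ball_center (a point): Centre of the loose steel ball, 32 mm in diameter, about 135 g. It lies on the jar's floor 35 to 46 mm from the jar's axis, on the side to the robot's right (-y), and stays there until pushed.
- scale: Bench scale, fixed: grey body 200 x 170 mm with a square steel pan of 150 x 150 mm on top, pan surface at z = 46 mm above the origin. Origin: on the bench under the pan's centre; z up, x and y along the pan's sides.
Not all that is in view belongs to the job. Of the things shaped like the part that bears ball_center, the bare steel one is meant. Several things look just like the scoop: the one meant starts farthest from the robot's base.

How it is judged:
On the way, in this order (a step that is already met when the one before it is completed fails the run):
1. the scoop's bowl is inside the steel ball's jar, tipped at least 20 degrees (horizontal distance between scoop and jar below 0.07 m and z of scoop in the frame of jar below 0.07 m and angle between scoop's own z axis and vertical above 0.35 rad), for 0.1 s.
2. the scoop, righted to within 17 degrees, is lifted clear above the jar's rim with the steel ball in it (x of ball_center in the frame of scoop between 0.004 and 0.042 m and y of ball_center in the frame of scoop between -0.024 and 0.024 m and z of ball_center in the frame of scoop between 0.012 and 0.045 m and z of scoop in the frame of jar above 0.092 m and angle between scoop's own z axis and vertical below 0.3 rad), for 0.2 s.
At the end, for the whole second after the job is handed in: The scoop stands upright (within 7 degrees), released and at rest on the scale's pan, its foot's centre within 45 mm of the pan's centre along each side, with the steel ball in its bowl (x of ball_center in the frame of scoop between 0.004 and 0.042 m and y of ball_center in the frame of scoop between -0.024 and 0.024 m and z of ball_center in the frame of scoop between 0.012 and 0.045 m and x of scoop in the frame of scale between -0.045 and 0.045 m and y of scoop in the frame of scale between -0.045 and 0.045 m and z of scoop in the frame of scale between 0.04 and 0.052 m and angle between scoop's own z axis and vertical below 0.12 rad and linear speed of scoop below 0.02 m/s); the robot touches nothing.
It fails at once if the scoop is banged or pressed onto the scale with more than 80 N (contact force between scoop and scale above 80 N).
It also fails if it takes over 54 s, if anything falls off the work surface, if the arm or the gripper's body presses on something with over 40 N, if the wrist force passes 120 N, or if a joint passes its speed limit or range.

## Working session

There is one attempt and no reset: what is moved stays moved. The work goes in short steps, Python scripts to look and compute and a shell command to move; the robot and the scene stay as the last step left them, time stands still between calls to the robot, and variables do not carry over. Pictures are saved under pics/ and viewed, and the job is handed in when it is done.

```bash
ls; mkdir -p pics; python3 - <<'E'
from plant import manip, imaging, workorder
import cv2,numpy as np
print(manip.read_state(), manip.hold_point_z)
for n in ("scene","top"):
    f=imaging.grab_frame(n)
    print(n,{k:(np.round(v,4).tolist() if k!='frame' else v.shape) for k,v in f.items()})
    cv2.imwrite(f"pics/{n}0.png",f["frame"][:,:,::-1]); 
E
```

```text
pics
{'time': 0.0, 'joint_pos': array([ 0.96752608,  0.42677003,  0.0738632 ,  1.60658916, -0.03409565,
        1.11078342, -0.06708529]), 'qd': array([-9.29776423e-04, -5.96476248e-05,  4.45335354e-04,  1.34026878e-03,
        1.86947477e-04, -7.70642645e-04,  4.87788121e-04]), 'effort': array([ 3.86364438e-03, -9.49833012e+01,  3.76325816e+00, -4.63504243e+01,
        1.95038522e-02,  1.02625307e-02, -9.58307652e-06]), 'ee_pos': array([ 0.29568523, -0.60635271,  0.23059347]), 'ee_rot': array([-1.57208201e+00, -1.07207032e-04, -2.68784803e+00]), 'force': array([-0.29354205,  0.53610563, -0.04512711]), 'torque': array([-0.03147599, -0.04320104,  0.03537973]), 'finger_gap': 0.9983101343193346} 0.0187
scene {'frame': (420, 560, 3), 'fx': 382.8103, 'fy': 382.8103, 'cx': 272.7718, 'cy': 209.4577, 'position': [1.0079, -0.1068, 0.6513], 'rotation': [0.6911, 0.0077, 1.2919]}
top {'frame': (420, 560, 3), 'fx': 398.1212, 'fy': 398.1212, 'cx': 280.5447, 'cy': 209.9455, 'position': [0.4576, 0.0045, 1.1351], 'rotation': [0.0502, 0.0157, -1.5941]}
```

View pics/scene0.png

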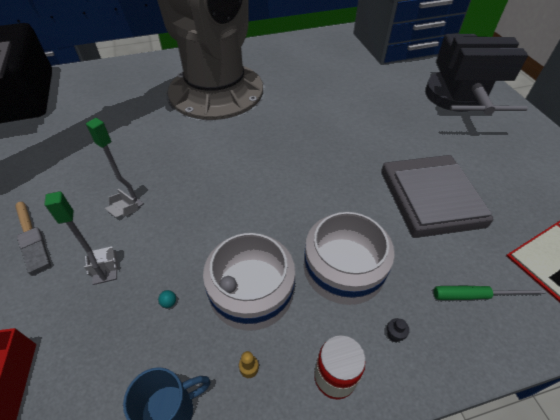

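View pics/top0.png

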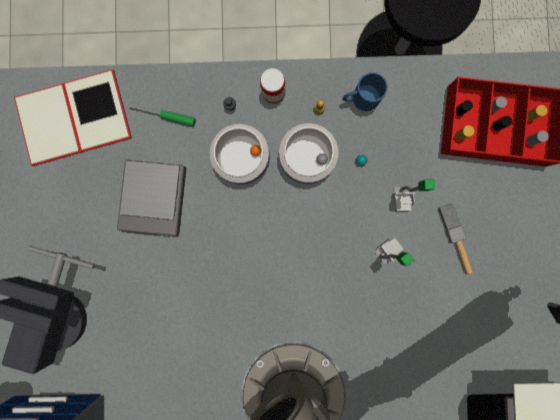

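```bash
cat > h.py <<'E'
from plant import manip, imaging, workorder
import cv2,numpy as np
from scipy.spatial.transform import Rotation as R
np.set_printoptions(precision=4,suppress=True)
def grab(n,save=None):
    f=imaging.grab_frame(n)
    f['R']=R.from_euler('xyz',f['rotation']).as_matrix() if np.size(f['rotation'])==3 else np.array(f['rotation'])
    if save: cv2.imwrite(f"pics/{save}.png",f["frame"][:,:,::-1])
    return f
def proj(f,p):
    c=(np.atleast_2d(p)-f['position'])@f['R']
    return np.c_[f['cx']+f['fx']*c[:,0]/-c[:,2], f['cy']+f['fy']*(-c[:,1])/-c[:,2]]
def ray(f,u,v):
    d=np.array([(u-f['cx'])/f['fx'],-(v-f['cy'])/f['fy'],-1.])
    return np.array(f['position']),f['R']@(d/np.linalg.norm(d))
def onz(f,u,v,z):
    o,d=ray(f,u,v); return o+d*(z-o[2])/d[2]
def tri(fs,uvs):
    A=np.zeros((3,3));b=np.zeros(3);L=[]
    for f,(u,v) in zip(fs,uvs):
        o,d=ray(f,u,v);P=np.eye(3)-np.outer(d,d);A+=P;b+=P@o;L.append((o,P))
    x=np.linalg.solve(A,b); return x,[np.linalg.norm(P@(x-o)) for o,P in L]
E
python3 - <<'E'
from h import *
s=grab("scene");t=grab("top")
print({k:v for k,v in s.items() if k not in('frame',)})
p=manip.read_state()['ee_pos']
print(proj(s,p),proj(t,p),proj(s,[0,0,0]),proj(t,[0,0,0]))
# masks green
for n,f in(("s",s),("t",t)):
    hsv=cv2.cvtColor(f['frame'],cv2.COLOR_RGB2HSV)
    m=((hsv[...,0]>45)&(hsv[...,0]<75)&(hsv[...,1]>130)&(hsv[...,2]>50)).astype(np.uint8)
    k,l,st,c=cv2.connectedComponentsWithStats(m)
    for i in range(1,k):
        if st[i,4]>40: print(n,st[i],c[i])
cv2.imwrite("pics/s1.png",cv2.resize(s['frame'][170:320,30:230,::-1],None,fx=4,fy=4,interpolation=cv2.INTER_CUBIC))
cv2.imwrite("pics/t1.png",cv2.resize(t['frame'][110:290,270:470,::-1],None,fx=3.3,fy=3.3,interpolation=cv2.INTER_CUBIC))
E
```

```text
{'fx': 382.81028929343944, 'fy': 382.81028929343944, 'cx': 272.7717548083422, 'cy': 209.45768067899445, 'position': array([ 1.0079, -0.1068,  0.6513]), 'rotation': array([0.6911, 0.0077, 1.2919]), 'R': array([[ 0.2753, -0.7394,  0.6144],
       [ 0.9613,  0.2168, -0.1698],
       [-0.0077,  0.6374,  0.7705]])}
[[-108.0732  124.4477]] [[563.0494 296.3387]] [[215.7168  90.7323]] [[292.3619 394.14  ]]
s [ 460    0   48   37 1230] [482.4561  16.8553]
s [ 247    8  109   29 1257] [300.1209  21.8934]
s [159  34  18  15 160] [166.8688  41.2625]
s [ 86 118  18  29 194] [ 93.9948 127.5928]
s [ 45 192  23  31 411] [ 55.4623 205.8345]
s [436 286  57  14 728] [463.7363 292.2761]
t [160 111  35  15 271] [177.2952 117.7491]
t [422 180  13  10 103] [428.3689 184.4078]
t [399 253  15  13 121] [405.5372 258.6116]
```

View pics/s1.png

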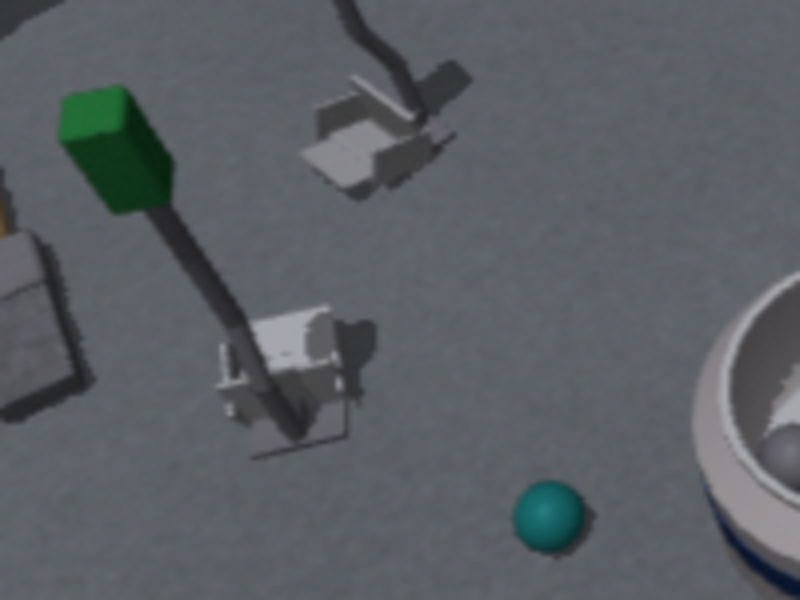

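View pics/t1.png

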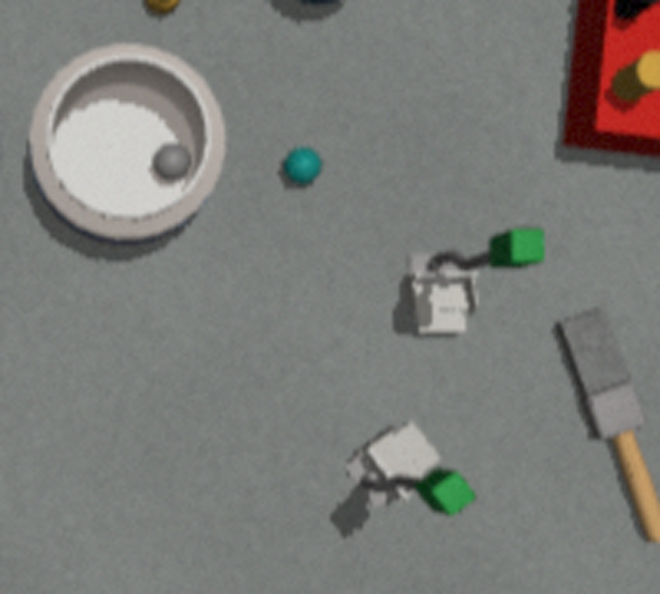

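```bash
python3 - <<'E'
from h import *
s=grab("scene");t=grab("top")
for n,a,b in(("far",(55.5,205.8),(428.4,184.4)),("near",(94,127.6),(405.5,258.6))):
    x,e=tri([s,t],[a,b]);print(n,x,e,np.linalg.norm(x[:2]))
def crop(f,u0,v0,w,h,k,name):
    cv2.imwrite(f"pics/{name}.png",cv2.resize(f['frame'][v0:v0+h,u0:u0+w,::-1],None,fx=k,fy=k,interpolation=cv2.INTER_CUBIC))
crop(s,40,180,100,110,5,"sf"); crop(t,375,165,75,60,8,"tf")
crop(t,365,225,75,60,8,"tn"); crop(s,80,100,70,120,5,"sn")
E
```

```text
far [ 0.5554 -0.3255  0.2093] [np.float64(0.001223370316696263), np.float64(0.0012233703166962795)] 0.643728332289286
near [ 0.3859 -0.2664  0.2157] [np.float64(0.0010864266263468413), np.float64(0.0010864266263467743)] 0.46892286342204437
```

View pics/sf.png

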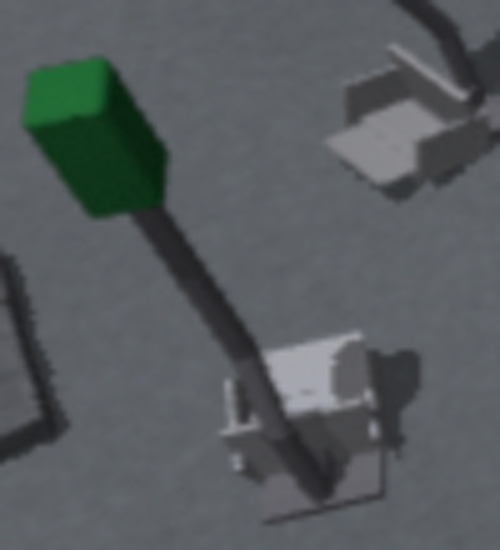

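View pics/tf.png

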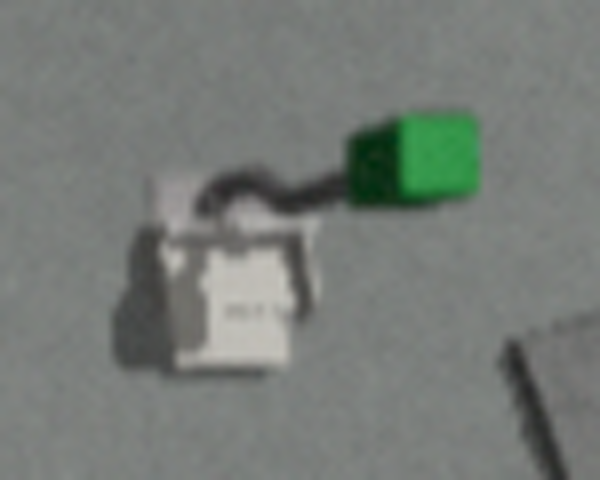

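View pics/tn.png

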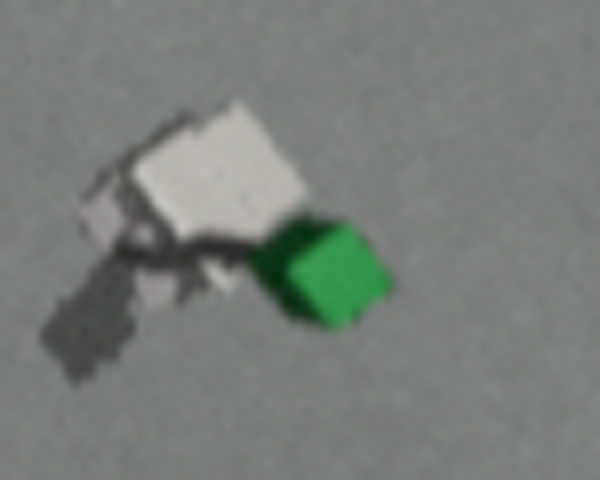

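View pics/sn.png

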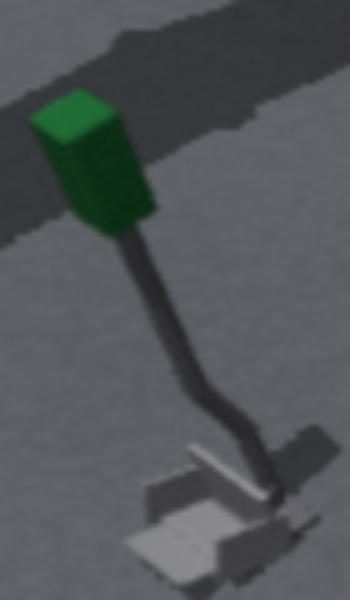

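```bash
python3 - <<'E'
from h import *
s=grab("scene");t=grab("top")
a=cv2.convertScaleAbs(s['frame'][0:200,0:260,::-1],alpha=1.8,beta=20)
cv2.imwrite("pics/sx.png",cv2.resize(a,None,fx=3,fy=3))
a=cv2.convertScaleAbs(t['frame'][220:420,300:560,::-1],alpha=1.8,beta=20)
cv2.imwrite("pics/tx.png",cv2.resize(a,None,fx=3,fy=3))
E
```

```text
(no output)
```

View pics/sx.png

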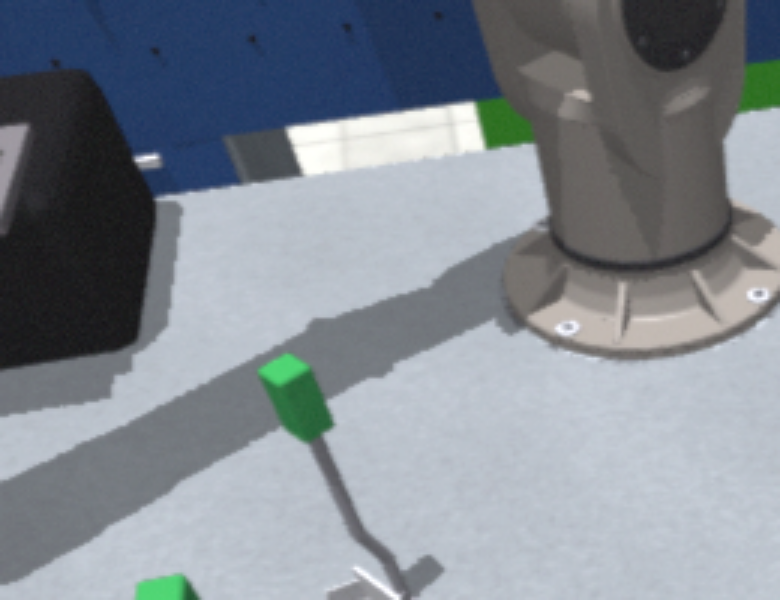

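View pics/tx.png

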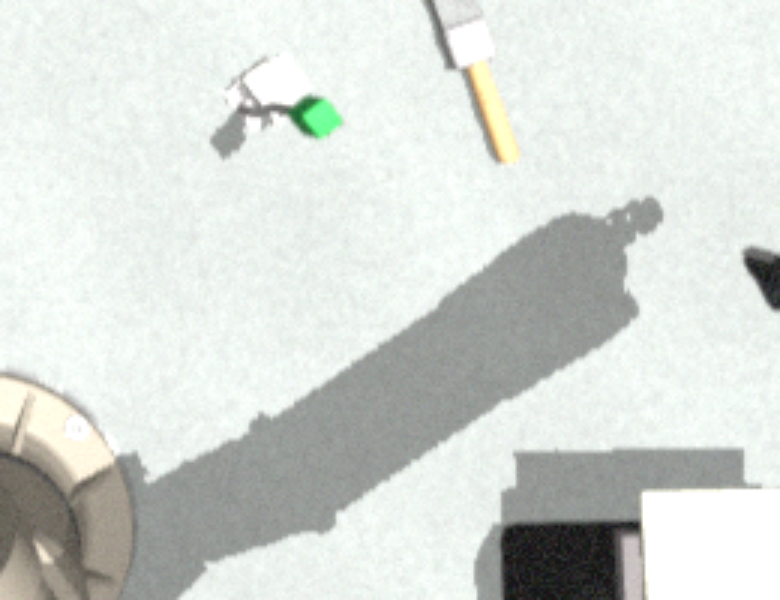

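```bash
python3 - <<'E'
from h import *
s=grab("scene");t=grab("top")
def crop(f,u0,v0,w,h,k,name):
    cv2.imwrite(f"pics/{name}.png",cv2.resize(f['frame'][v0:v0+h,u0:u0+w,::-1],None,fx=k,fy=k,interpolation=cv2.INTER_CUBIC))
crop(t,270,115,75,75,8,"tj"); crop(s,195,225,110,100,6,"sj")
crop(t,110,150,85,90,6,"tsc"); crop(s,375,150,120,90,6,"ssc")
E
```

```text
(no output)
```

View pics/tj.png

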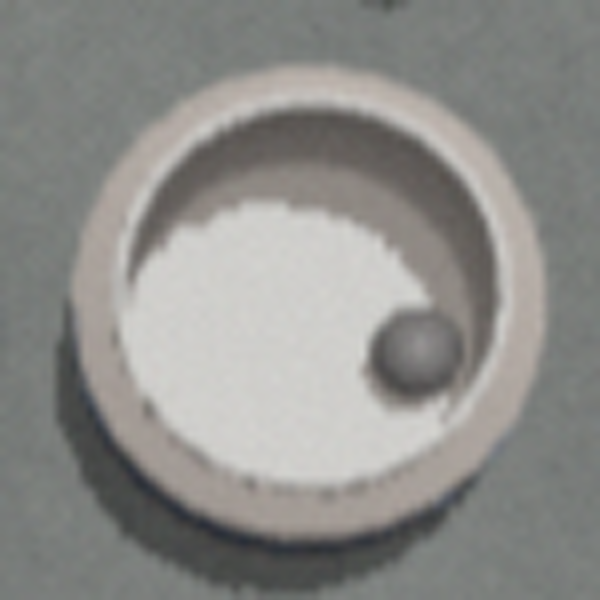

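View pics/sj.png

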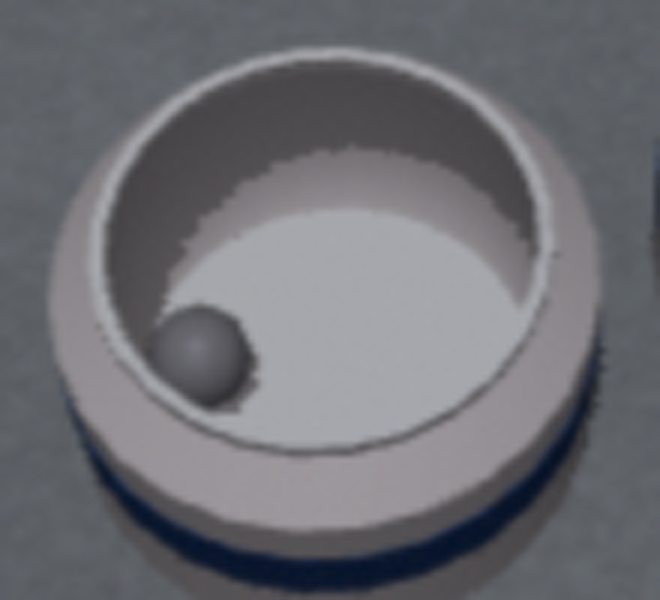

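View pics/tsc.png

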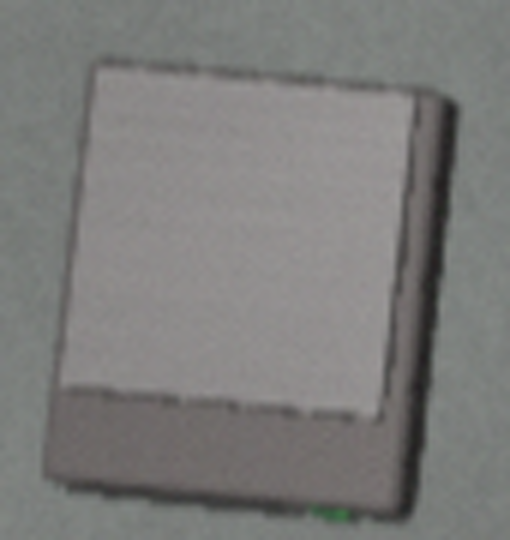

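View pics/ssc.png

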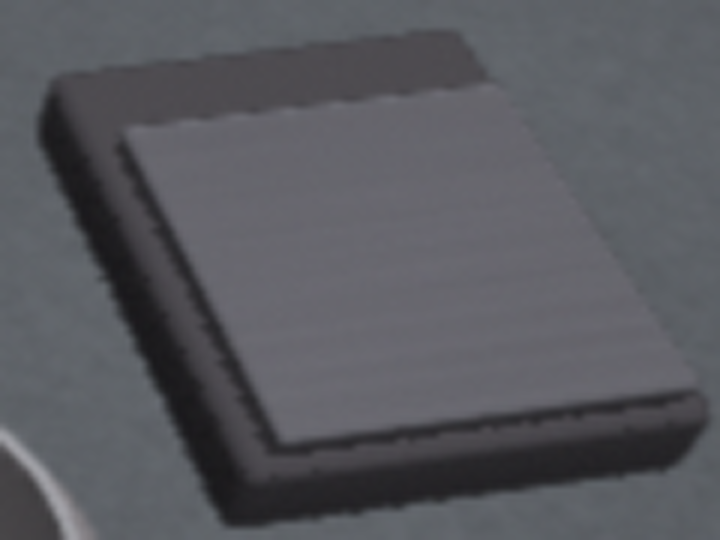

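```bash
python3 - <<'E'
from h import *
from scipy.optimize import least_squares
s=grab("scene");t=grab("top")
U=lambda o,k,p:np.array(o)+(np.array(p,float)+.5)/k-.5
tj=U((270,115),8,[(309,296)])[0]; sj=U((195,225),6,[(100,250),(540,250),(320,55),(320,452)])
print("jar top",onz(t,*tj,.09))
# project circle bbox fit
a=np.linspace(0,2*np.pi,361)
def bb(f,c,r=.062): 
    q=proj(f,np.c_[c[0]+r*np.cos(a),c[1]+r*np.sin(a),np.full(361,.09)]); return np.r_[q.min(0),q.max(0)]
tb=np.r_[U((270,115),8,(122,105)),U((270,115),8,(497,487))]
sb=np.r_[U((195,225),6,(100,55)),U((195,225),6,(542,452))]
r1=least_squares(lambda c:bb(t,c)-tb,[.6,-.07]);r2=least_squares(lambda c:bb(s,c)-sb,[.6,-.07])
print(r1.x,r1.fun,r2.x,r2.fun)
tb_=U((270,115),8,(416,352)); sb_=U((195,225),6,(200,355))
print("ball",onz(t,*tb_,.022),onz(s,*sb_,.022),tri([t,s],[tb_,sb_]))
P=[onz(t,*p,.046) for p in U((110,150),6,[(92,65),(415,93),(380,415),(62,388)])]
Q=[onz(s,*p,.046) for p in U((375,150),6,[(285,440),(122,130),(495,85),(697,388)])]
for X in(P,Q):
    X=np.array(X);print(X.mean(0),np.linalg.norm(X-np.roll(X,1,0),axis=1), [np.degrees(np.arctan2(*(X[(i+1)%4]-X[i])[[1,0]])) for i in range(4)])
# grip top face
G=U((375,165),8,[(402,115),(478,113),(478,195),(402,197)])
X=np.array([onz(t,*p,.226) for p in G]);print("grip",X.mean(0),X-X.mean(0))
G=U((40,180),5,[(28,70),(105,57),(112,115),(28,125)])  # rough scene
X=np.array([onz(s,*p,.226) for p in G]);print("grip s",X.mean(0))
L=U((375,165),8,[(175,367),(290,367)]);X=np.array([onz(t,*p,.017) for p in L]);print("lip",X,X.mean(0))
L=U((40,180),5,[(265,522),(382,495)]);X=np.array([onz(s,*p,0) for p in L]);print("heel",X,X.mean(0),np.linalg.norm(X[0]-X[1]))
L=U((40,180),5,[(262,350),(362,332)]);X=np.array([onz(s,*p,.019) for p in L]);print("lip s",X,X.mean(0))
E
```

```text
jar top [ 0.6633 -0.057   0.09  ]
[ 0.6635 -0.0571] [-0.022   0.6436  0.0231 -0.6362] [ 0.6666 -0.0571] [ 0.2719  1.6752 -0.2704 -1.2795]
ball [ 0.6558 -0.0981  0.022 ] [ 0.6535 -0.0962  0.022 ] (array([ 0.6553, -0.097 ,  0.0255]), [np.float64(0.0007637927884516199), np.float64(0.0007637927884516258)])
[0.5778 0.3818 0.046 ] [0.1498 0.1507 0.1491 0.1474] [np.float64(-96.44229504872607), np.float64(173.2084705165712), np.float64(83.81384333110915), np.float64(-5.512159322162092)]
[0.5781 0.3824 0.046 ] [0.1452 0.1474 0.147  0.1488] [np.float64(173.531840479956), np.float64(82.98457509395854), np.float64(-7.1646982851428165), np.float64(-97.57357034816194)]
grip [ 0.5548 -0.3235  0.226 ] [[ 0.0117  0.0103  0.    ]
 [ 0.0117 -0.0113  0.    ]
 [-0.0117 -0.0103  0.    ]
 [-0.0118  0.0113  0.    ]]
grip s [ 0.5554 -0.3203  0.226 ]
lip [[ 0.505  -0.3036  0.017 ]
 [ 0.504  -0.3436  0.017 ]] [ 0.5045 -0.3236  0.017 ]
heel [[ 0.5693 -0.3443  0.    ]
 [ 0.5698 -0.301   0.    ]] [ 0.5696 -0.3226  0.    ] 0.0433344603747268
lip s [[ 0.5022 -0.3396  0.019 ]
 [ 0.5044 -0.3012  0.019 ]] [ 0.5033 -0.3204  0.019 ]
```

```bash
python3 - <<'E'
from h import *
print(dir(manip),dir(imaging),dir(workorder))
s=manip.read_state();print(s['time'],s['ee_pos'],s['ee_rot'])
E
cat >> h.py <<'E'
def state():
    s=manip.read_state(); return s,np.array(s['ee_pos']),R.from_euler('xyz',s['ee_rot'])
def plan(p,r,N):
    """print N equal rows (units) taking current pose to p,r"""
    s,p0,r0=state()
    w=(r0.inv()*r).as_rotvec()/N
    A=np.zeros((3,3)); q=r0
    for i in range(N): A+=q.as_matrix(); q=q*R.from_rotvec(w)
    d=np.linalg.solve(A,np.array(p)-p0)
    print(f"t={s['time']:.2f} N={N} row",np.round(d/.02,3),np.round(w/.12,3),"tot",np.round(N*d/.02,2),np.round(N*w/.12,2))
def pose(): 
    s,p,r=state(); M=r.as_matrix()
    print(f"t={s['time']:.2f}",p,"x",M[:,0],"y",M[:,1],"z",M[:,2],"F",s['force'],"T",s['torque'],"gap",s['finger_gap']); print("q",s['joint_pos'])
H=[0.183]
E
python3 - <<'E'
from h import *
# above scoop: TCP at (0.5547,-0.3232,0.30), tool yaw -90
r=R.from_matrix(np.array([[0,-1,0],[0,0,-1],[1,0,0]]).T)
print(r.as_euler('xyz'))
plan([0.5547,-0.3232,0.28],r,20)
E
```

```text
['MotionError', '__class__', '__delattr__', '__dict__', '__dir__', '__doc__', '__eq__', '__format__', '__ge__', '__getattribute__', '__getstate__', '__gt__', '__hash__', '__init__', '__init_subclass__', '__le__', '__lt__', '__module__', '__ne__', '__new__', '__reduce__', '__reduce_ex__', '__repr__', '__setattr__', '__sizeof__', '__str__', '__subclasshook__', '__weakref__', 'hold_point_z', 'read_state'] ['__class__', '__delattr__', '__dict__', '__dir__', '__doc__', '__eq__', '__format__', '__ge__', '__getattribute__', '__getstate__', '__gt__', '__hash__', '__init__', '__init_subclass__', '__le__', '__lt__', '__module__', '__ne__', '__new__', '__reduce__', '__reduce_ex__', '__repr__', '__setattr__', '__sizeof__', '__str__', '__subclasshook__', '__weakref__', 'grab_frame'] ['__class__', '__delattr__', '__dict__', '__dir__', '__doc__', '__eq__', '__format__', '__ge__', '__getattribute__', '__getstate__', '__gt__', '__hash__', '__init__', '__init_subclass__', '__le__', '__lt__', '__module__', '__ne__', '__new__', '__reduce__', '__reduce_ex__', '__repr__', '__setattr__', '__sizeof__', '__str__', '__subclasshook__', '__weakref__', 'job_done']
0.6 [ 0.2959 -0.6067  0.2313] [-1.5708  0.     -2.6878]
[-1.5708  0.     -1.5708]
t=0.60 N=20 row [-0.999 -0.122  0.155] [ 0.    -0.465 -0.   ] tot [-19.99  -2.43   3.09] [ 0.   -9.31 -0.  ]
```

```bash
python3 -m inch '[[[0,-1,0,0,0,0,1],[0,-1,0,0,0,0,1],[0,-1,0,0,0,0,1],[0,-1,0,0,0,0,1],[0,0,0,0,0,0,1]]]'; python3 - <<'E'
from h import *
pose()
r=R.from_matrix(np.array([[0,-1,0],[0,0,-1],[1,0,0]]).T)
plan([0.5547,-0.3232,0.30],r,25)
E
```

```text
time: 1.02
ee_pos: [0.2964, -0.6079, 0.3157]
ee_rot: [-1.565, 0.001, -2.688]
force: [0.2, -0.1, 0.5]
finger_gap: 0.998
t=1.02 [ 0.2964 -0.6079  0.3157] x [-0.8989 -0.4382 -0.0005] y [ 0.0029 -0.0047 -1.    ] z [ 0.4382 -0.8989  0.0055] F [ 0.1679 -0.1273  0.5032] T [-0.009   0.0134 -0.0226] gap 0.9983425971350762
q [ 0.962   0.3686  0.0818  1.506  -0.031   1.2628 -0.0696]
t=1.02 N=25 row [-0.8    0.032  0.126] [-0.002 -0.372  0.001] tot [-20.01   0.79   3.14] [-0.04 -9.31  0.02]
```

```bash
python3 -m inch '[[[-0.8,0.03,0.13,0,-0.37,0,1],[-0.8,0.03,0.13,0,-0.37,0,1],[-0.8,0.03,0.13,0,-0.37,0,1],[-0.8,0.03,0.13,0,-0.37,0,1],[-0.8,0.03,0.13,0,-0.37,0,1],[-0.8,0.03,0.13,0,-0.37,0,1],[-0.8,0.03,0.13,0,-0.37,0,1],[-0.8,0.03,0.13,0,-0.37,0,1],[-0.8,0.03,0.13,0,-0.37,0,1],[-0.8,0.03,0.13,0,-0.37,0,1],[-0.8,0.03,0.13,0,-0.37,0,1],[-0.8,0.03,0.13,0,-0.37,0,1]]]'; python3 - <<'E'
from h import *
pose()
r=R.from_matrix(np.array([[0,-1,0],[0,0,-1],[1,0,0]]).T)
plan([0.5547,-0.3232,0.30],r,13)
E
```

```text
time: 2.02
ee_pos: [0.4622, -0.5072, 0.3041]
ee_rot: [-1.571, 0.0, -2.151]
force: [0.2, -0.4, -0.2]
finger_gap: 0.999
t=2.02 [ 0.4622 -0.5072  0.3041] x [-0.5479 -0.8366 -0.    ] y [ 0.      0.0001 -1.    ] z [ 0.8366 -0.5479 -0.    ] F [ 0.1657 -0.3874 -0.1631] T [-0.0183  0.0285 -0.0326] gap 0.9985825382430401
q [ 0.7945  0.3976 -0.0785  1.4843  0.0319  1.261   0.1326]
t=2.02 N=13 row [-0.794  0.016  0.123] [ 0.    -0.372 -0.   ] tot [-10.32   0.2    1.6 ] [ 0.   -4.83 -0.  ]
```

```bash
python3 -m inch '[[[-0.8,0.02,0.12,0,-0.37,0,1],[-0.8,0.02,0.12,0,-0.37,0,1],[-0.8,0.02,0.12,0,-0.37,0,1],[-0.8,0.02,0.12,0,-0.37,0,1],[-0.8,0.02,0.12,0,-0.37,0,1],[-0.8,0.02,0.12,0,-0.37,0,1],[-0.8,0.02,0.12,0,-0.37,0,1],[-0.8,0.02,0.12,0,-0.37,0,1],[-0.8,0.02,0.12,0,-0.37,0,1],[-0.8,0.02,0.12,0,-0.37,0,1],[-0.8,0.02,0.12,0,-0.37,0,1],[-0.8,0.02,0.12,0,-0.37,0,1],[-0.8,0,0.12,0,-0.37,0,1],[0,0,0,0,0,0,1],[0,0,0,0,0,0,1]]]'; python3 - <<'E'
from h import *
pose()
r=R.from_matrix(np.array([[0,-1,0],[0,0,-1],[1,0,0]]).T)
plan([0.5547,-0.3232,0.30],r,1)
plan([0.5547,-0.3232,0.183],r,7)
grab("scene","s2");grab("top","t2")
E
```

```text
time: 3.27
ee_pos: [0.5548, -0.3218, 0.2995]
ee_rot: [-1.571, 0.0, -1.575]
force: [0.4, -0.8, -0.4]
finger_gap: 1.001
t=3.27 [ 0.5548 -0.3218  0.2995] x [-0.0044 -1.     -0.    ] y [ 0.0002  0.     -1.    ] z [ 1.     -0.0044  0.0002] F [ 0.4441 -0.7519 -0.3646] T [-0.0643 -0.0384 -0.0356] gap 1.0006081961748803
q [ 0.6246  0.3344 -0.259   1.5903  0.0893  1.2283  0.3449]
t=3.27 N=1 row [ 0.071 -0.023 -0.003] [-0.002 -0.037 -0.   ] tot [ 0.07 -0.02 -0.  ] [-0.   -0.04 -0.  ]
t=3.27 N=7 row [ 0.01   0.832 -0.001] [-0.    -0.005 -0.   ] tot [ 0.07  5.83 -0.  ] [-0.   -0.04 -0.  ]
```

View pics/s2.png

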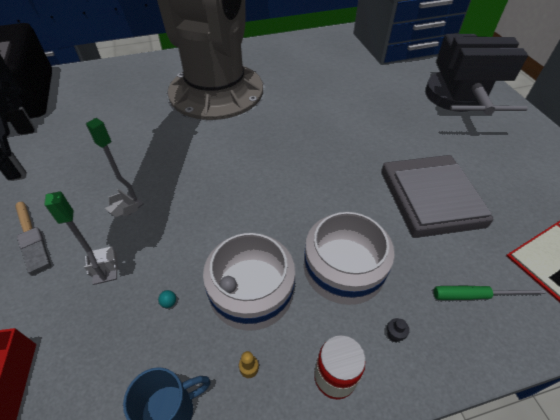

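View pics/t2.png

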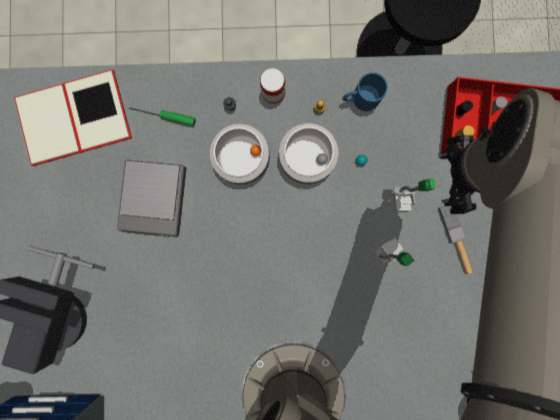

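```bash
python3 - <<'E'
from h import *
s=grab("scene");t=grab("top")
p=state()[1]
for f in(s,t): print(proj(f,[p,p+[.05,0,.02],p+[-.05,0,.02],[.5547,-.3232,.226]]))
cv2.imwrite("pics/s3.png",cv2.resize(s['frame'][40:290,0:150,::-1],None,fx=2.4,fy=2.4,interpolation=cv2.INTER_CUBIC))
E
```

```text
[[ 25.9391 161.6194]
 [ 12.7165 176.7494]
 [ 23.0074 126.992 ]
 [ 51.2267 197.9554]]
[[442.2754 180.2397]
 [445.0084 154.8001]
 [447.1716 203.3935]
 [429.4364 183.9784]]
```

View pics/s3.png

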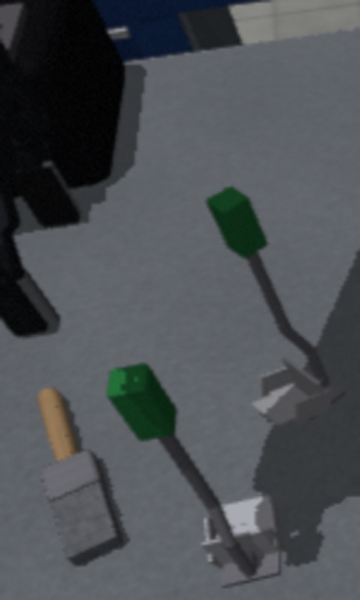

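```bash
python3 -m inch '[[[0.07,0.8,0,0,-0.04,0,1],[0,0.8,0,0,0,0,1],[0,0.8,0,0,0,0,1],[0,0.8,0,0,0,0,1],[0,0.8,0,0,0,0,1],[0,0.8,0,0,0,0,1],[0,0.5,0,0,0,0,1],[0,0.5,0,0,0,0,1],[0,0,0,0,0,0,1]]]'; python3 - <<'E'
from h import *
pose()
s=grab("scene","s4");t=grab("top","t4")
cv2.imwrite("pics/s4.png",cv2.resize(s['frame'][150:300,0:180,::-1],None,fx=4,fy=4,interpolation=cv2.INTER_CUBIC))
E
```

```text
time: 4.22
ee_pos: [0.5536, -0.3245, 0.1815]
ee_rot: [-1.573, 0.001, -1.574]
force: [0.0, -0.2, -0.2]
finger_gap: 1.002
t=4.22 [ 0.5536 -0.3245  0.1815] x [-0.0028 -1.     -0.0011] y [-0.0021  0.0011 -1.    ] z [ 1.     -0.0028 -0.0021] F [ 0.0339 -0.1578 -0.1893] T [-0.0424  0.0468  0.0169] gap 1.0020003680594776
q [ 0.6216  0.4317 -0.2521  1.7162  0.1232  1.0115  0.3232]
```

View pics/s4.png

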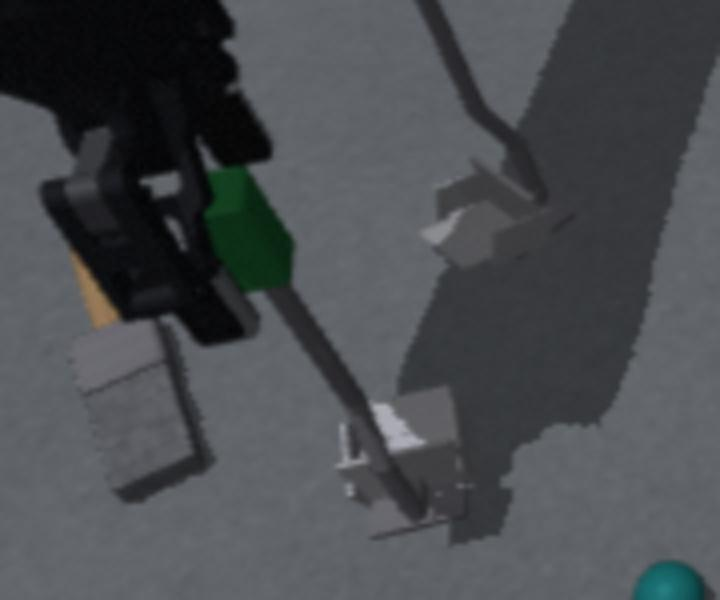

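```bash
python3 -m inch '[[[0,0,0,0,0,0,0.35],[0,0,0,0,0,0,0.3],[0,0,0,0,0,0,0.25],[0,0,0,0,0,0,0.2],[0,0,0,0,0,0,0.1],[0,0,0,0,0,0,0.1],[0,0,0,0,0,0,0],[0,0,0,0,0,0,0],[0,0,0,0,0,0,0]]]' 60; python3 -m inch '[[[0,0,0,0,0,0,0],[0,0,0,0,0,0,0]]]' 110;  python3 - <<'E'
from h import *
pose()
s=grab("scene","s4");t=grab("top","t4")
cv2.imwrite("pics/s5.png",cv2.resize(s['frame'][150:300,0:180,::-1],None,fx=4,fy=4,interpolation=cv2.INTER_CUBIC))
E
```

```text
time: 5.07
ee_pos: [0.5547, -0.3247, 0.1837]
ee_rot: [-1.57, -0.0, -1.573]
force: [0.1, -0.1, 5.4]
finger_gap: 0.271
time: 5.23
ee_pos: [0.5547, -0.3247, 0.1839]
ee_rot: [-1.57, -0.0, -1.573]
force: [-0.7, -0.4, 6.9]
finger_gap: 0.267
t=5.23 [ 0.5547 -0.3247  0.1839] x [-0.0023 -1.      0.0004] y [ 0.0008 -0.0004 -1.    ] z [ 1.     -0.0023  0.0008] F [-0.6975 -0.4499  6.9265] T [-0.0663  0.0984  0.0007] gap 0.267481201886292
q [ 0.6214  0.4294 -0.2525  1.7142  0.123   1.0126  0.3234]
```

View pics/s5.png

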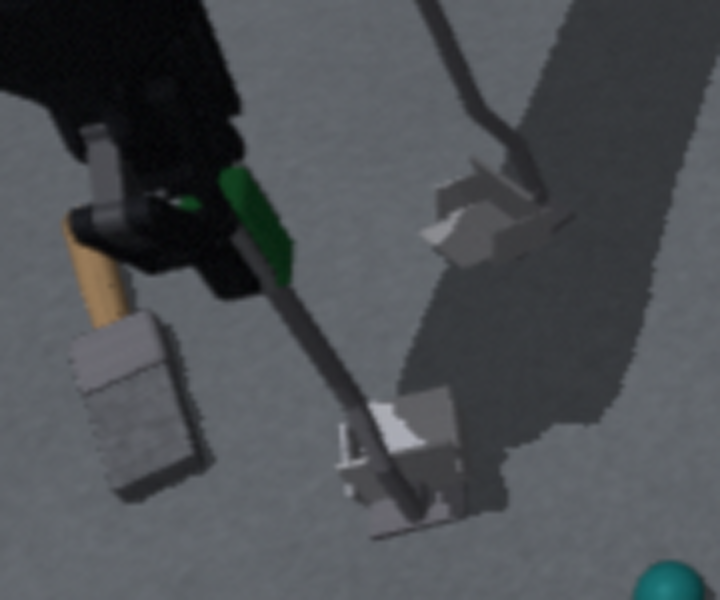

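```bash
cat >> h.py <<'E'
H=0.184
JAR=np.array([0.6645,-0.057,0.006]); BALL=np.array([0.6553,-0.097])
L=np.r_[BALL-JAR[:2],0]; L/=np.linalg.norm(L); Z=np.array([0,0,1.])
def target(r0,z0,th,L=L,C=JAR):
    th=np.radians(th); sz=np.cos(th)*Z+np.sin(th)*L; sx=np.cos(th)*L-np.sin(th)*Z; sy=np.cross(sz,sx)
    o=C+r0/1000*L+z0/1000*Z
    return o+H*sz, R.from_matrix(np.array([sy,-sz,-sx]).T)
def lipt(rl,zl,th):
    "pose with lip point at radius rl, height zl (mm) above floor"
    a=np.radians(th); return target(rl-50*np.cos(a)-17*np.sin(a), zl+50*np.sin(a)-17*np.cos(a), th)
def scoop(C=JAR):
    s,p,r=state();M=r.as_matrix(); sx,sy,sz=-M[:,2],M[:,0],-M[:,1]; o=p-H*sz; d=o-C
    lip=o+.05*sx+.017*sz-C; P=np.cross(Z,L)
    print(f"t={s['time']:.2f} org r {1e3*d@L:.1f} lat {1e3*d@P:.1f} z {1e3*d[2]:.1f} | lip r {1e3*lip@L:.1f} lat {1e3*lip@P:.1f} z {1e3*lip[2]:.1f} tilt {np.degrees(np.arccos(sz[2])):.1f} dot {sz@L:.2f} | F",s['force'],"T",s['torque'],"gap %.3f"%s['finger_gap'])
    print(" F along L %.1f up %.1f  q"%(s['force']@L,s['force'][2]),s['joint_pos'])
E
python3 -m inch '[[[0,-0.5,0,0,0,0,0],[0,-1,0,0,0,0,0],[0,-1,0,0,0,0,0],[0,-1,0,0,0,0,0],[0,-1,0,0,0,0,0],[0,-1,0,0,0,0,0],[0,-1,0,0,0,0,0],[0,-1,0,0,0,0,0],[0,0,0,0,0,0,0]]]'; python3 - <<'E'
from h import *
pose();print(np.degrees(np.arctan2(L[1],L[0])))
p,r=target(-31,150,0);print(p);plan(p,r,16)
E
```

```text
time: 6.08
ee_pos: [0.5553, -0.3248, 0.3377]
ee_rot: [-1.567, -0.002, -1.573]
force: [0.8, -0.1, -2.6]
finger_gap: 0.265
t=6.08 [ 0.5553 -0.3248  0.3377] x [-0.0022 -1.      0.0021] y [ 0.0042 -0.0021 -1.    ] z [ 1.     -0.0022  0.0042] F [ 0.7919 -0.0657 -2.6413] T [ 0.0443 -0.0244  0.0007] gap 0.26522158256092615
q [ 0.6277  0.3138 -0.2585  1.537   0.0824  1.2968  0.3572]
-102.9527645133755
[ 0.6714 -0.0268  0.34  ]
t=6.08 N=16 row [-0.582 -0.006  0.908] [-0.001 -0.702  0.002] tot [-9.32 -0.1  14.53] [ -0.02 -11.22   0.04]
```

```bash
python3 -m inch '[[[-0.58,0,0.91,0,-0.7,0,0],[-0.58,0,0.91,0,-0.7,0,0],[-0.58,0,0.91,0,-0.7,0,0],[-0.58,0,0.91,0,-0.7,0,0],[-0.58,0,0.91,0,-0.7,0,0],[-0.58,0,0.91,0,-0.7,0,0],[-0.58,0,0.91,0,-0.7,0,0],[-0.58,0,0.91,0,-0.7,0,0],[-0.58,0,0.91,0,-0.7,0,0],[-0.58,0,0.91,0,-0.7,0,0],[-0.58,0,0.91,0,-0.7,0,0],[-0.58,0,0.91,0,-0.7,0,0],[-0.58,0,0.91,0,-0.7,0,0],[-0.58,0,0.91,0,-0.7,0,0],[-0.58,0,0.91,0,-0.7,0,0],[-0.58,0,0.91,0,-0.7,0,0],[0,0,0,0,0,0,0]]]'; python3 - <<'E'
from h import *
scoop()
p,r=target(-31,130,36);print(p);plan(p,r,8)
E
```

```text
time: 7.5
ee_pos: [0.6705, -0.0212, 0.3329]
ee_rot: [-1.569, 0.002, -0.218]
force: [-0.0, 1.6, -2.8]
finger_gap: 0.27
t=7.50 org r -36.5 lat -2.5 z 142.9 | lip r 13.5 lat -2.1 z 159.8 tilt 0.1 dot 0.00 | F [-0.0442  1.6216 -2.8124] T [ 0.1642  0.0502 -0.0351] gap 0.270
 F along L -1.6 up -2.8  q [ 0.366   0.4136 -0.6015  1.4568  0.233   1.3445  1.1046]
[ 0.6472 -0.1322  0.2849]
t=7.50 N=8 row [ 0.01   0.098 -0.776] [ 0.652  0.008 -0.005] tot [ 0.08  0.78 -6.21] [ 5.22  0.06 -0.04]
```

```bash
python3 -m inch '[[[0.01,0.1,-0.78,0.65,0,0,0],[0.01,0.1,-0.78,0.65,0,0,0],[0.01,0.1,-0.78,0.65,0,0,0],[0.01,0.1,-0.78,0.65,0,0,0],[0.01,0.1,-0.78,0.65,0,0,0],[0.01,0.1,-0.78,0.65,0,0,0],[0.01,0.1,-0.78,0.65,0,0,0],[0.01,0.1,-0.78,0.65,0,0,0],[0,0,0,0,0,0,0],[0,0,0,0,0,0,0]]]'; python3 - <<'E'
from h import *
scoop()
p,r=target(-31,130,36);plan(p,r,1)
p,r=lipt(20,8,36);plan(p,r,8)
s=grab("scene","s6");t=grab("top","t6")
cv2.imwrite("pics/s6.png",s['frame'][:,:,::-1]);cv2.imwrite("pics/t6.png",t['frame'][:,:,::-1])
E
```

```text
time: 8.33
ee_pos: [0.6462, -0.1411, 0.2825]
ee_rot: [-0.946, 0.004, -0.233]
force: [0.8, -0.1, -2.2]
finger_gap: 0.265
t=8.33 org r -21.6 lat 1.2 z 127.2 | lip r 28.9 lat 0.8 z 111.8 tilt 35.8 dot 0.58 | F [ 0.7822 -0.1113 -2.212 ] T [-1.0918  0.2446 -0.0435] gap 0.265
 F along L -0.1 up -2.2  q [ 0.9112  0.553  -0.7207  1.5482 -0.2905  1.1991  1.7125]
t=8.33 N=1 row [-0.056  0.163  0.43 ] [ 0.031 -0.069  0.009] tot [-0.06  0.16  0.43] [ 0.03 -0.07  0.01]
t=8.33 N=8 row [-0.005  0.557 -0.339] [ 0.004 -0.009  0.001] tot [-0.04  4.46 -2.71] [ 0.03 -0.07  0.01]
```

View pics/s6.png

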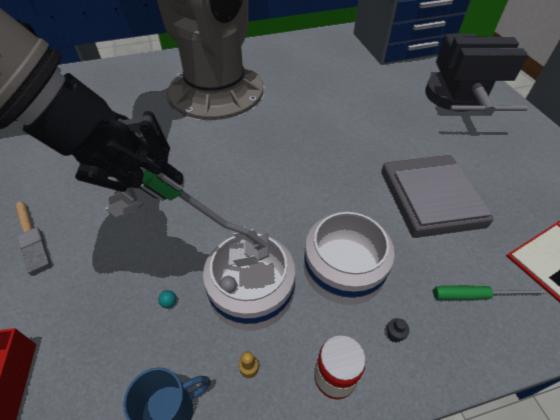

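View pics/t6.png

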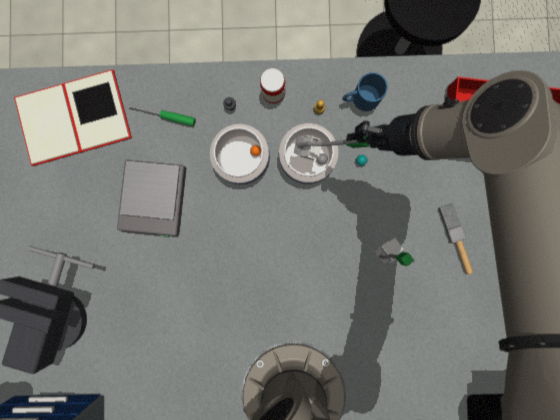

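```bash
python3 -m inch '[[[-0.05,0.3,0.1,0.03,-0.07,0,0],[0,0.6,-0.28,0,0,0,0],[0,0.6,-0.4,0,0,0,0],[0,0.6,-0.4,0,0,0,0],[0,0.6,-0.4,0,0,0,0],[0,0.6,-0.4,0,0,0,0],[0,0.6,-0.4,0,0,0,0],[0,0,0,0,0,0,0],[0,0,0,0,0,0,0]]]'; python3 - <<'E'
from h import *
scoop()
p,r=lipt(20,5,36);plan(p,r,2)
s=grab("scene");t=grab("top")
cv2.imwrite("pics/s7.png",cv2.resize(s['frame'][170:330,130:310,::-1],None,fx=4,fy=4,interpolation=cv2.INTER_CUBIC))
cv2.imwrite("pics/t7.png",cv2.resize(t['frame'][115:190,270:385,::-1],None,fx=6,fy=6,interpolation=cv2.INTER_CUBIC))
E
```

```text
time: 9.18
ee_pos: [0.649, -0.1277, 0.1953]
ee_rot: [-0.942, -0.003, -0.222]
force: [-0.1, -0.1, -2.7]
finger_gap: 0.26
t=9.18 org r -35.8 lat 0.8 z 40.5 | lip r 14.6 lat 1.0 z 24.8 tilt 36.0 dot 0.59 | F [-0.1404 -0.1294 -2.6957] T [-1.2321  0.2719  0.0445] gap 0.260
 F along L 0.2 up -2.7  q [ 0.8886  0.6361 -0.7106  1.6315 -0.2657  1.0493  1.7644]
t=9.18 N=2 row [-0.019  0.323 -0.399] [-0.001  0.021  0.002] tot [-0.04  0.65 -0.8 ] [-0.    0.04  0.  ]
```

View pics/s7.png

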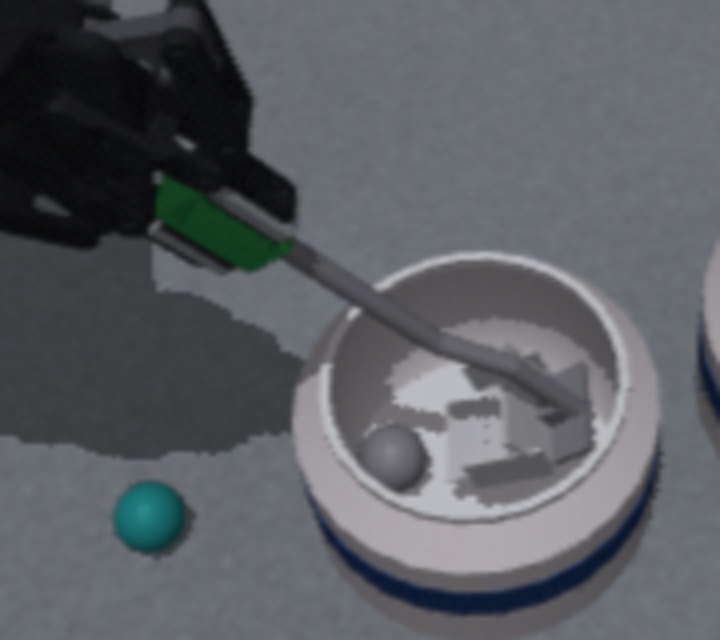

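View pics/t7.png

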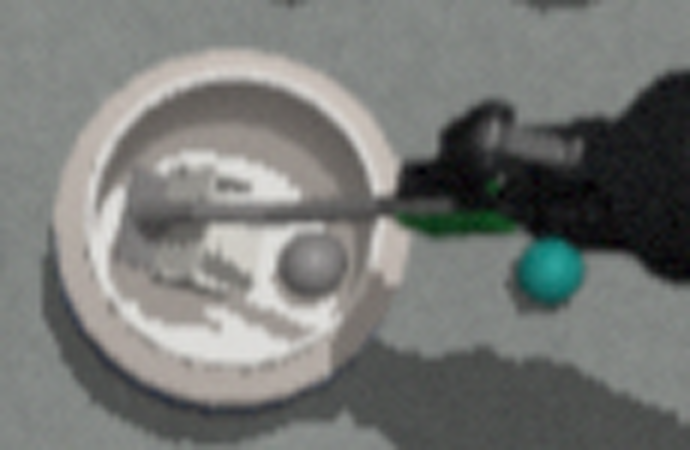

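```bash
cat >> h.py <<'E'
def overlay(name,f,u0,v0,w,h,k):
    s,p,r=state();M=r.as_matrix(); S=np.array([-M[:,2],M[:,0],-M[:,1]]); o=p-H*S[2]
    im=cv2.resize(f['frame'][v0:v0+h,u0:u0+w,::-1],None,fx=k,fy=k,interpolation=cv2.INTER_CUBIC)
    def put(pts,c):
        q=(proj(f,np.array(pts))-[u0,v0]+.5)*k
        for a,b in zip(q[:-1],q[1:]): cv2.line(im,tuple(int(round(x)) for x in a),tuple(int(round(x)) for x in b),c,1)
    g=lambda *a: o+np.array(a)/1000@S
    put([g(3,-24,2),g(50,-20,19),g(50,20,19),g(3,24,2),g(3,-24,2)],(0,0,255))
    put([g(3,-24,36),g(3,24,36)],(0,255,0)); put([g(-18,-22,0),g(-18,22,0)],(255,0,0)); put([g(0,0,178),g(0,0,100)],(0,255,255))
    a=np.linspace(0,2*np.pi,60); put(JAR+np.c_[.062*np.cos(a),.062*np.sin(a),0*a+.084],(255,0,255)); 
    put(JAR+np.c_[.062*np.cos(a),.062*np.sin(a),0*a],(255,255,0))
    cv2.imwrite(f"pics/{name}.png",im)
E
python3 - <<'E'
from h import *
overlay("t8",grab("top"),270,115,115,75,6);overlay("s8",grab("scene"),180,210,130,120,5)
E
```

```text
(no output)
```

View pics/t8.png

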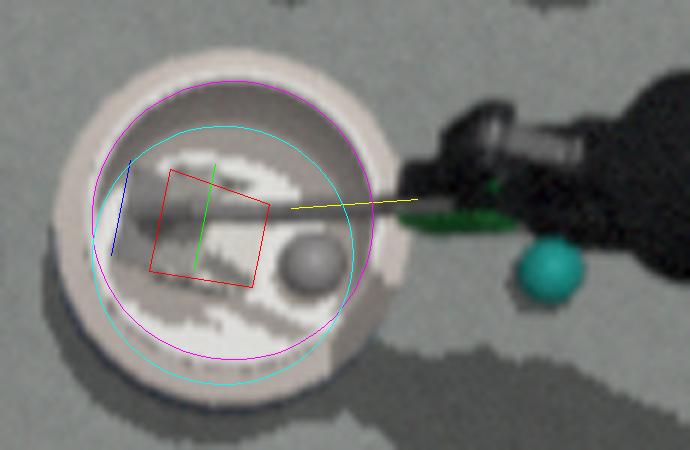

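View pics/s8.png

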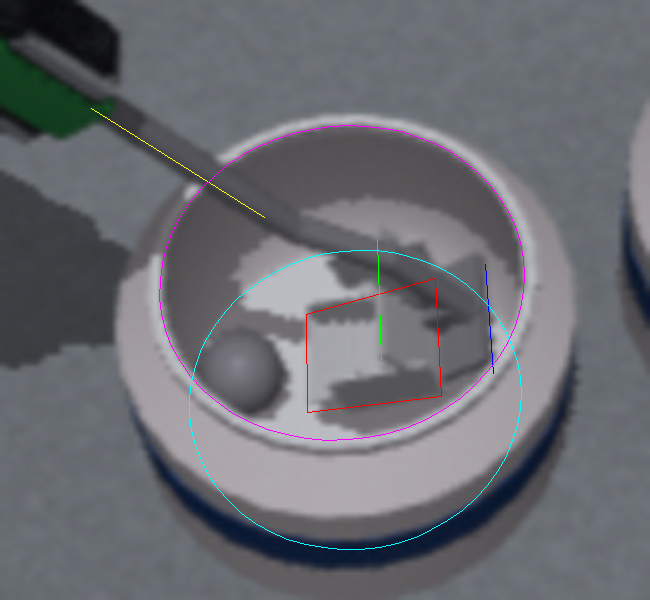

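```bash
python3 -m inch '[[[-0.1,0.33,-0.45,0,0,0,0],[0,0.33,-0.45,0,0,0,0],[0,0,0,0,0,0,0],[0,0,0,0,0,0,0]]]'; python3 - <<'E'
from h import *
scoop()
p,r=lipt(22,0,36);plan(p,r,2)
E
```

```text
time: 9.72
ee_pos: [0.6453, -0.1345, 0.1739]
ee_rot: [-0.943, -0.003, -0.223]
force: [-0.2, 0.7, -2.7]
finger_gap: 0.266
t=9.72 org r -28.3 lat -1.1 z 19.0 | lip r 22.2 lat -0.9 z 3.4 tilt 36.0 dot 0.59 | F [-0.1554  0.6543 -2.6527] T [-1.1809  0.3001 -0.0501] gap 0.266
 F along L -0.6 up -2.7  q [ 0.895   0.6594 -0.7036  1.6458 -0.2571  1.0232  1.7845]
t=9.72 N=2 row [ 0.032  0.072 -0.048] [0.001 0.018 0.003] tot [ 0.06  0.14 -0.1 ] [0.   0.04 0.01]
```

```bash
python3 -m inch '[[[0,0.07,-0.05,0,0,0,0],[0,0.07,-0.05,0,0,0,0],[0,0,0,0,0,0,0],[0,0,0,0,0,0,0]]]'; python3 - <<'E'
from h import *
scoop()
E
```

```text
time: 10.05
ee_pos: [0.646, -0.1339, 0.1717]
ee_rot: [-0.943, -0.005, -0.222]
force: [0.1, 0.4, -2.8]
finger_gap: 0.267
t=10.05 org r -28.9 lat -0.5 z 16.8 | lip r 21.5 lat -0.2 z 1.2 tilt 36.0 dot 0.59 | F [ 0.1475  0.3729 -2.7778] T [-1.1747  0.292  -0.0185] gap 0.267
 F along L -0.4 up -2.8  q [ 0.8936  0.6619 -0.7035  1.6472 -0.256   1.0182  1.7862]
```

```bash
python3 -m inch '[[[0,-0.09,-0.124,0,0,0,0],[0,-0.09,-0.124,0,0,0,0],[0,-0.09,-0.124,0,0,0,0],[0,-0.09,-0.124,0,0,0,0],[0,-0.09,-0.124,0,0,0,0],[0,-0.09,-0.124,0,0,0,0],[0,-0.085,-0.124,0,0,0,0],[0,-0.085,-0.124,0,0,0,0],[0,0,0,0,0,0,0]]]'; python3 - <<'E'
from h import *
scoop()
overlay("t9",grab("top"),270,115,115,75,6);overlay("s9",grab("scene"),180,210,130,120,5)
p,r=lipt(46,0,32);plan(p,r,2)
p,r=lipt(58,0.5,30);plan(p,r,6)
E
```

```text
time: 10.8
ee_pos: [0.6404, -0.1586, 0.1712]
ee_rot: [-0.943, -0.005, -0.223]
force: [-0.8, -0.3, -4.5]
finger_gap: 0.268
t=10.80 org r -3.6 lat -0.4 z 16.3 | lip r 46.8 lat -0.1 z 0.7 tilt 36.0 dot 0.59 | F [-0.8176 -0.3412 -4.5193] T [-1.3312  0.3107  0.0021] gap 0.268
 F along L 0.5 up -4.5  q [ 0.9198  0.6706 -0.6951  1.6295 -0.2488  1.0456  1.8103]
t=10.90 N=2 row [0.021 0.11  0.278] [-0.288  0.024  0.008] tot [0.04 0.22 0.56] [-0.58  0.05  0.02]
t=10.90 N=6 row [ 0.007 -0.008  0.061] [-0.145  0.008  0.003] tot [ 0.04 -0.05  0.36] [-0.87  0.05  0.02]
```

View pics/t9.png

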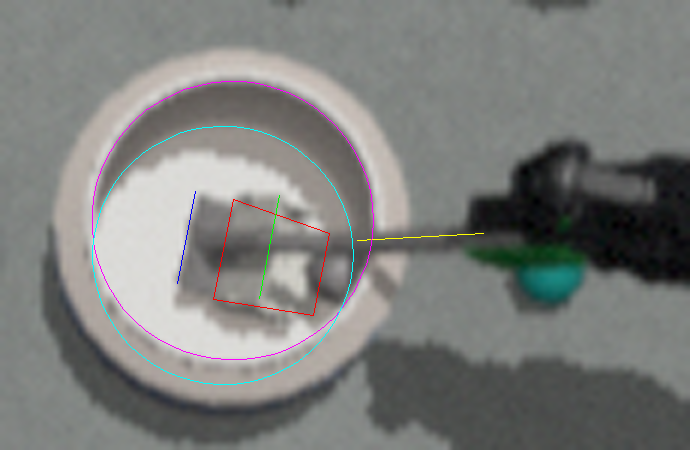

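View pics/s9.png

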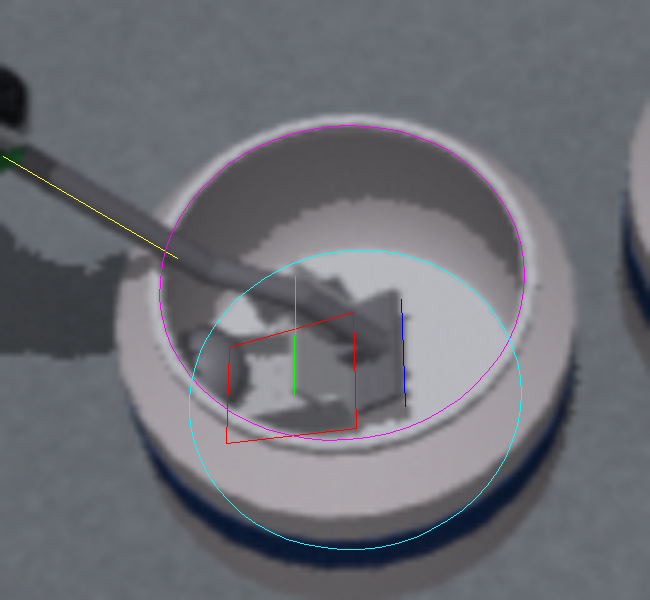

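```bash
python3 -m inch '[[[0,0,0.06,-0.14,0,0,0],[0,0,0.06,-0.14,0,0,0],[0,0,0.06,-0.14,0,0,0],[0,0,0.06,-0.14,0,0,0],[0,0,0.06,-0.14,0,0,0],[0,0,0.06,-0.14,0,0,0],[0,0,0,0,0,0,0]]]'; python3 - <<'E'
from h import *
scoop()
p,r=lipt(59,1,30);plan(p,r,1)
p,r=lipt(66,9.5,25);plan(p,r,6)
E
```

```text
time: 11.48
ee_pos: [0.6424, -0.1506, 0.1764]
ee_rot: [-1.046, -0.006, -0.22]
force: [0.6, -0.3, -5.2]
finger_gap: 0.266
t=11.48 org r 4.0 lat -0.1 z 11.2 | lip r 55.7 lat 0.2 z 0.8 tilt 30.1 dot 0.50 | F [ 0.5611 -0.2982 -5.1678] T [-1.0325  0.2387  0.0134] gap 0.266
 F along L 0.2 up -5.2  q [ 0.8519  0.6167 -0.6615  1.6419 -0.1889  1.0256  1.734 ]
t=11.48 N=1 row [ 0.028 -0.085 -0.123] [-0.013  0.067  0.021] tot [ 0.03 -0.09 -0.12] [-0.01  0.07  0.02]
t=11.48 N=6 row [ 0.005 -0.066  0.082] [-0.123  0.011  0.004] tot [ 0.03 -0.4   0.49] [-0.74  0.07  0.02]
```

```bash
python3 -m inch '[[[0.02,-0.08,-0.11,0,0.06,0.02,0],[0,-0.06,0.1,-0.12,0,0,0],[0,-0.06,0.1,-0.12,0,0,0],[0,-0.06,0.1,-0.12,0,0,0],[0,-0.06,0.1,-0.12,0,0,0],[0,-0.06,0.1,-0.12,0,0,0],[0,-0.06,0.1,-0.12,0,0,0],[0,0,0,0,0,0,0]]]'; python3 - <<'E'
from h import *
scoop()
overlay("t10",grab("top"),270,115,115,75,6);overlay("s10",grab("scene"),180,210,130,120,5)
p,r=lipt(66,10,15);plan(p,r,5)
p,r=lipt(66,11,10);plan(p,r,10)
E
```

```text
time: 12.15
ee_pos: [0.6437, -0.1469, 0.1886]
ee_rot: [-1.132, -0.0, -0.226]
force: [1.2, 2.5, -1.3]
finger_gap: 0.267
t=12.15 org r 14.1 lat -0.1 z 16.0 | lip r 66.6 lat -0.1 z 10.2 tilt 25.1 dot 0.42 | F [ 1.2154  2.4988 -1.3363] T [-0.13   -0.1398 -0.1134] gap 0.267
 F along L -2.7 up -1.3  q [ 0.7907  0.5702 -0.6293  1.6389 -0.1342  1.0344  1.6542]
t=12.25 N=5 row [0.002 0.096 0.307] [-0.297 -0.002  0.   ] tot [0.01 0.48 1.54] [-1.49 -0.01  0.  ]
t=12.25 N=10 row [0.001 0.065 0.228] [-0.221 -0.001  0.   ] tot [0.01 0.65 2.28] [-2.21 -0.01  0.  ]
```

View pics/t10.png

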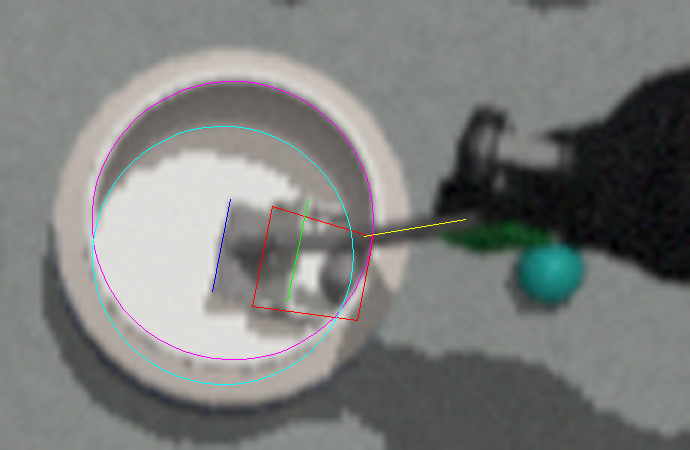

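View pics/s10.png

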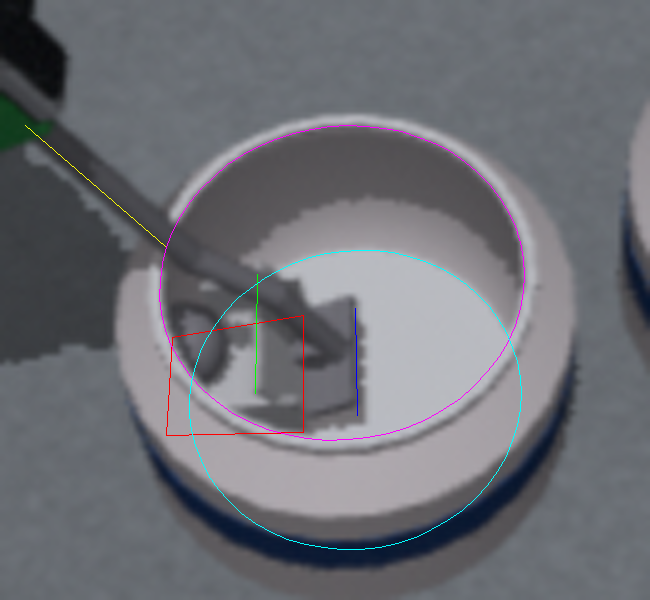

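```bash
python3 -m inch '[[[0,0.065,0.228,-0.22,0,0,0],[0,0.065,0.228,-0.22,0,0,0],[0,0.065,0.228,-0.22,0,0,0],[0,0.065,0.228,-0.22,0,0,0],[0,0.065,0.228,-0.22,0,0,0],[0,0.065,0.228,-0.22,0,0,0],[0,0.065,0.228,-0.22,0,0,0],[0,0.065,0.228,-0.22,0,0,0],[0,0.065,0.228,-0.22,0,0,0],[0,0.065,0.228,-0.22,0,0,0],[0,0,0,0,0,0,0],[0,0,0,0,0,0,0],[0,0,0,0,0,0,0]]]'; python3 - <<'E'
from h import *
scoop()
overlay("t11",grab("top"),270,115,115,75,6);overlay("s11",grab("scene"),180,210,130,120,5)
p,r=target(2,30,0);plan(p,r,6)
E
```

```text
time: 13.33
ee_pos: [0.6545, -0.1018, 0.1906]
ee_rot: [-1.393, -0.001, -0.228]
force: [-0.1, 3.4, 7.7]
finger_gap: 0.262
t=13.33 org r 13.4 lat 0.5 z 3.5 | lip r 65.6 lat 0.4 z 11.4 tilt 10.2 dot 0.18 | F [-0.0895  3.4184  7.7186] T [ 1.6214 -0.2652  0.057 ] gap 0.262
 F along L -3.3 up 7.7  q [ 0.5364  0.4951 -0.5313  1.6561  0.0799  1.021   1.3653]
t=13.43 N=6 row [-0.003 -0.206  0.39 ] [-0.247 -0.003  0.001] tot [-0.02 -1.24  2.34] [-1.48 -0.02  0.01]
```

View pics/t11.png

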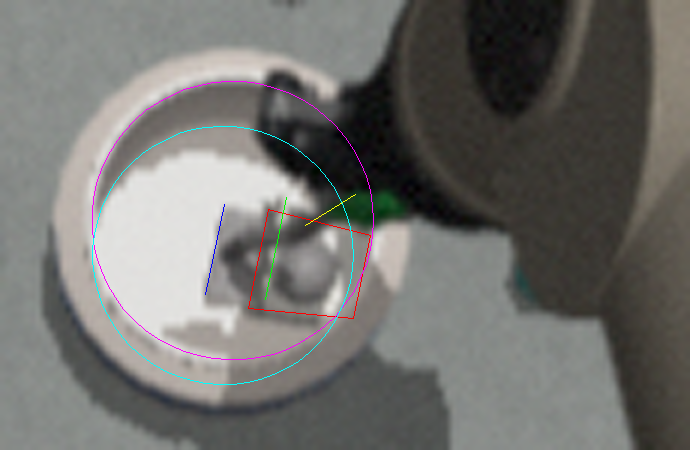

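View pics/s11.png

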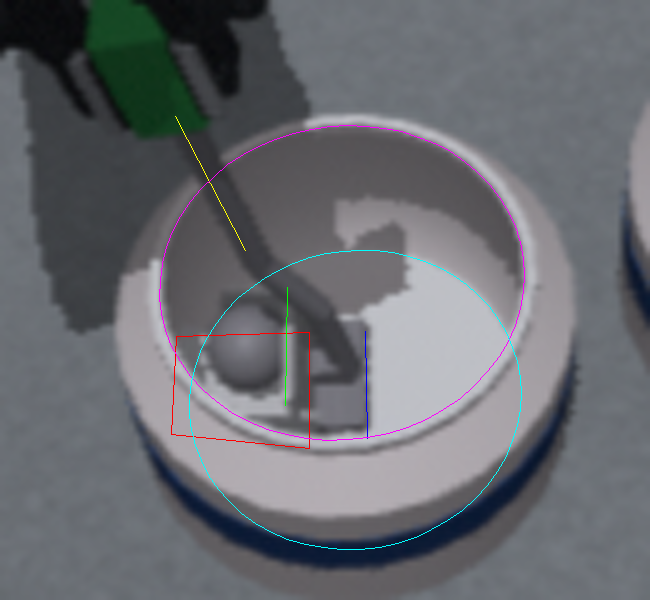

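```bash
python3 -m inch '[[[0,-0.1,0.02,0,0,0,0],[0,-0.1,0.1,-0.1,0,0,0],[0,-0.1,0.17,-0.11,0,0,0],[0,-0.1,0.2,-0.13,0,0,0],[0,-0.1,0.2,-0.13,0,0,0],[0,-0.1,0.2,-0.13,0,0,0],[0,-0.1,0.2,-0.13,0,0,0],[0,-0.1,0.2,-0.13,0,0,0],[0,-0.1,0.2,-0.13,0,0,0],[0,-0.1,0.2,-0.13,0,0,0],[0,-0.1,0.2,-0.13,0,0,0],[0,-0.1,0.2,-0.13,0,0,0],[0,-0.1,0.15,-0.13,0,0,0],[0,-0.1,0.1,0,0,0,0],[0,0,0,0,0,0,0],[0,0,0,0,0,0,0]]]'; python3 - <<'E'
from h import *
scoop()
overlay("t12",grab("top"),270,115,115,75,6);overlay("s12",grab("scene"),180,210,130,120,5)
p,r=target(2,130,0);plan(p,r,8)
E
```

```text
time: 14.77
ee_pos: [0.6638, -0.059, 0.2218]
ee_rot: [-1.576, 0.001, -0.227]
force: [-0.1, -0.6, -5.2]
finger_gap: 0.27
t=14.77 org r 3.0 lat -0.3 z 31.8 | lip r 52.9 lat -0.4 z 49.0 tilt 0.3 dot -0.00 | F [-0.1167 -0.584  -5.2403] T [ 0.0126 -0.0619 -0.0044] gap 0.270
 F along L 0.6 up -5.2  q [ 0.3402  0.4622 -0.4798  1.6082  0.2342  1.1303  1.146 ]
t=14.87 N=8 row [ 0.001 -0.615  0.003] [ 0.005 -0.002 -0.001] tot [ 0.01 -4.92  0.02] [ 0.04 -0.02 -0.01]
```

View pics/t12.png

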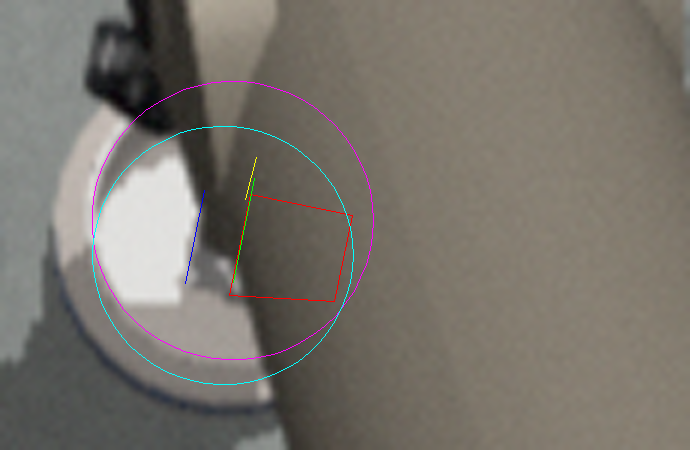

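View pics/s12.png

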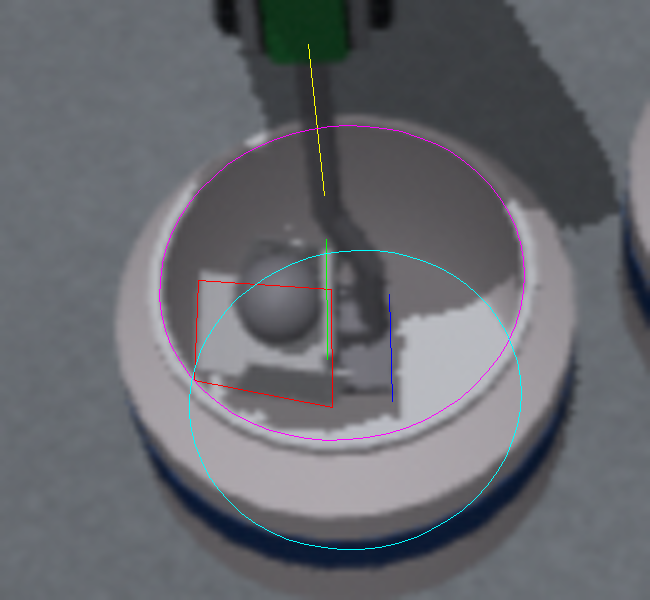

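```bash
python3 -m inch '[[[0,-0.15,0,0,0,0,0],[0,-0.3,0,0,0,0,0],[0,-0.45,0,0,0,0,0],[0,-0.5,0,0,0,0,0],[0,-0.5,0,0,0,0,0],[0,-0.5,0,0,0,0,0],[0,-0.5,0,0,0,0,0],[0,-0.5,0,0,0,0,0],[0,-0.5,0,0,0,0,0],[0,-0.5,0,0,0,0,0],[0,-0.4,0,0,0,0,0],[0,-0.25,0,0,0,0,0],[0,-0.1,0,0,0,0,0],[0,0,0,0,0,0,0],[0,0,0,0,0,0,0],[0,0,0,0,0,0,0],[0,0,0,0,0,0,0]]]'; python3 - <<'E'
from h import *
scoop();pose()
overlay("s13",grab("scene"),180,150,150,150,4)
C=np.array([.578,.382,0]); 
print(state()[1])
# pan: scoop any yaw; options keep relative arm yaw
for L2d in (-103,-60,-30):
    a=np.radians(L2d);Lx=np.array([np.cos(a),np.sin(a),0])
    p,r=target(0,66+46,0,L=Lx,C=np.array([.578,.382,0]));print(L2d,p);plan(p,r,40)
E
```

```text
time: 16.28
ee_pos: [0.6638, -0.0585, 0.3242]
ee_rot: [-1.576, 0.002, -0.227]
force: [-0.7, 1.5, -3.4]
finger_gap: 0.266
t=16.28 org r 2.5 lat -0.6 z 134.2 | lip r 52.4 lat -0.7 z 151.5 tilt 0.3 dot -0.00 | F [-0.6864  1.4596 -3.4185] T [ 0.0564 -0.0409 -0.003 ] gap 0.266
 F along L -1.3 up -3.4  q [ 0.3468  0.3923 -0.4922  1.484   0.192   1.3158  1.1808]
t=16.28 [ 0.6638 -0.0585  0.3242] x [ 0.9743 -0.2253 -0.0016] y [-0.0027 -0.0044 -1.    ] z [ 0.2253  0.9743 -0.0049] F [-0.6864  1.4596 -3.4185] T [ 0.0564 -0.0409 -0.003 ] gap 0.26615447793588937
q [ 0.3468  0.3923 -0.4922  1.484   0.192   1.3158  1.1808]
[ 0.6639 -0.0585  0.3243]
-103 [0.578 0.382 0.296]
t=16.33 N=40 row [-0.229  0.034  0.512] [ 0.001 -0.    -0.   ] tot [-9.14  1.37 20.5 ] [ 0.04 -0.   -0.01]
-60 [0.578 0.382 0.296]
t=16.33 N=40 row [-0.031  0.034  0.574] [ 0.001 -0.156 -0.001] tot [-1.23  1.36 22.95] [ 0.03 -6.26 -0.03]
-30 [0.578 0.382 0.296]
t=16.33 N=40 row [0.12  0.034 0.589] [ 0.001 -0.266 -0.001] tot [ 4.81  1.36 23.55] [  0.03 -10.62  -0.04]
```

View pics/s13.png

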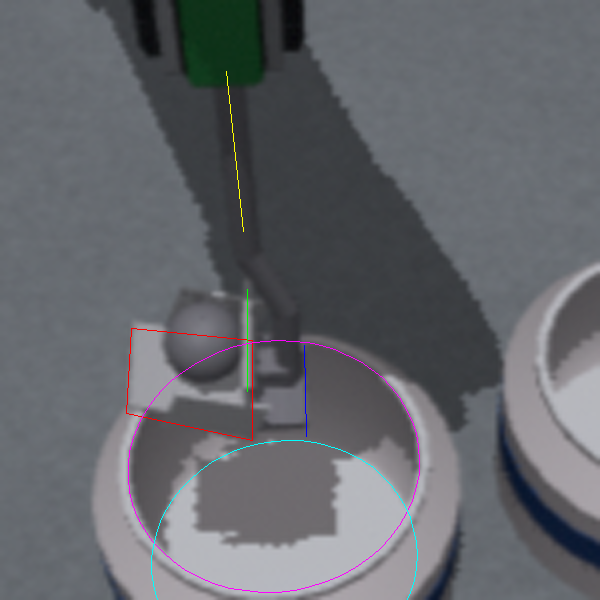

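```bash
python3 -m inch '[[[-0.04,0,0.1,0,0,0,0],[-0.09,0,0.2,0,0,0,0],[-0.13,0,0.3,0,0,0,0],[-0.18,0,0.4,0,0,0,0],[-0.22,0,0.5,0,0,0,0],[-0.22,0,0.5,0,0,0,0],[-0.22,0,0.5,0,0,0,0],[-0.22,0,0.5,0,0,0,0],[-0.22,0,0.5,0,0,0,0],[-0.22,0,0.5,0,0,0,0],[-0.22,0,0.5,0,0,0,0],[-0.22,0,0.5,0,0,0,0],[-0.22,0,0.5,0,0,0,0],[-0.22,0,0.5,0,0,0,0],[-0.22,0,0.5,0,0,0,0],[-0.22,0,0.5,0,0,0,0],[-0.22,0,0.5,0,0,0,0],[-0.22,0,0.5,0,0,0,0],[-0.22,0,0.5,0,0,0,0],[-0.22,0,0.5,0,0,0,0]]]'; python3 -m inch '[[[-0.22,0,0.5,0,0,0,0],[-0.22,0,0.5,0,0,0,0],[-0.22,0,0.5,0,0,0,0],[-0.22,0,0.5,0,0,0,0],[-0.22,0,0.5,0,0,0,0],[-0.22,0,0.5,0,0,0,0],[-0.22,0,0.5,0,0,0,0],[-0.22,0,0.5,0,0,0,0],[-0.22,0,0.5,0,0,0,0],[-0.22,0,0.5,0,0,0,0],[-0.22,0,0.5,0,0,0,0],[-0.22,0,0.5,0,0,0,0],[-0.22,0,0.5,0,0,0,0],[-0.22,0,0.5,0,0,0,0],[-0.22,0,0.5,0,0,0,0],[-0.18,0,0.4,0,0,0,0],[-0.13,0,0.3,0,0,0,0],[-0.09,0,0.2,0,0,0,0],[-0.04,0,0.1,0,0,0,0],[0,0,0,0,0,0,0]]]';python3 - <<'E'
from h import *
scoop()
grab("scene","s14")
p,r=target(0,112,0,C=np.array([.578,.382,0]));plan(p,r,4)
E
```

```text
time: 18.0
ee_pos: [0.6272, 0.1358, 0.324]
ee_rot: [-1.576, 0.001, -0.227]
force: [0.6, -0.2, -4.3]
finger_gap: 0.268
time: 19.67
ee_pos: [0.5928, 0.3175, 0.3232]
ee_rot: [-1.576, 0.001, -0.227]
force: [-0.2, 0.2, -5.0]
finger_gap: 0.268
t=19.67 org r -348.1 lat -154.0 z 133.2 | lip r -298.1 lat -154.1 z 150.4 tilt 0.3 dot -0.00 | F [-0.2172  0.1922 -5.0461] T [ 0.0333 -0.1019 -0.0002] gap 0.268
 F along L -0.1 up -5.0  q [-0.155   0.4252 -0.6105  1.464   0.2478  1.334   0.561 ]
t=19.72 N=4 row [-0.364  0.338  0.75 ] [ 0.01  -0.003 -0.002] tot [-1.46  1.35  3.  ] [ 0.04 -0.01 -0.01]
```

View pics/s14.png

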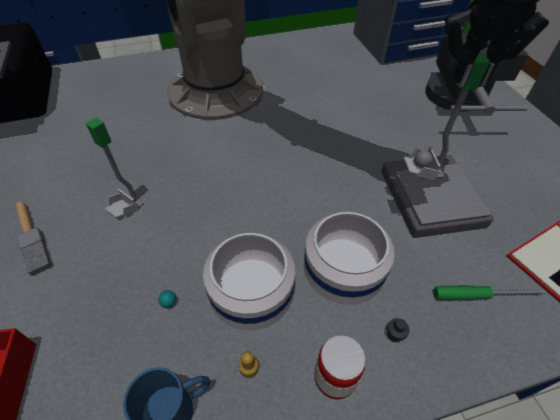

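```bash
python3 -m inch '[[[-0.07,0,0.15,0,0,0,0],[-0.15,0,0.3,0,0,0,0],[-0.2,0,0.42,0,0,0,0],[-0.2,0,0.42,0,0,0,0],[-0.2,0,0.42,0,0,0,0],[-0.2,0,0.42,0,0,0,0],[-0.2,0,0.42,0,0,0,0],[-0.15,0,0.3,0,0,0,0],[-0.07,0,0.15,0,0,0,0],[0,0,0,0,0,0,0],[0,0,0,0,0,0,0]]]';python3 - <<'E'
from h import *
C=np.array([.578,.382,.046])
s,p,r=state();print(p,r.as_euler('xyz'))
p,r=target(0,0,0,C=C);plan(p,r,1)
p,r=target(0,12,0,C=C);plan(p,r,8)
s=grab("scene");cv2.imwrite("pics/s15.png",cv2.resize(s['frame'][40:240,360:520,::-1],None,fx=3,fy=3))
E
```

```text
time: 20.63
ee_pos: [0.5784, 0.3821, 0.3229]
ee_rot: [-1.576, 0.001, -0.227]
force: [-0.1, -0.1, -4.5]
finger_gap: 0.267
[0.5784 0.3821 0.3229] [-1.5759  0.0008 -0.2272]
t=20.63 N=1 row [-0.013  4.644  0.016] [ 0.042 -0.01  -0.006] tot [-0.01  4.64  0.02] [ 0.04 -0.01 -0.01]
t=20.63 N=8 row [-0.002  0.506  0.001] [ 0.005 -0.001 -0.001] tot [-0.01  4.04  0.  ] [ 0.04 -0.01 -0.01]
```

View pics/s15.png

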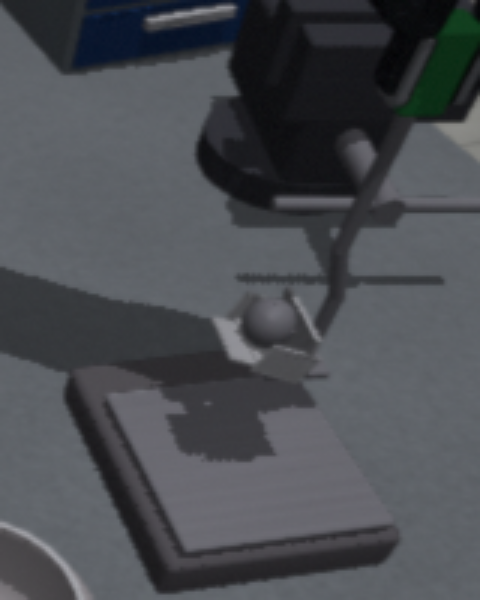

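Descend to ~12 mm above the pan.

```bash
python3 -m inch '[[[0,0.15,0,0.02,0,0,0],[0,0.3,0,0.02,0,0,0],[0,0.4,0,0,0,0,0],[0,0.4,0,0,0,0,0],[0,0.4,0,0,0,0,0],[0,0.4,0,0,0,0,0],[0,0.4,0,0,0,0,0],[0,0.4,0,0,0,0,0],[0,0.4,0,0,0,0,0],[0,0.3,0,0,0,0,0],[0,0.25,0,0,0,0,0],[0,0.15,0,0,0,0,0],[0,0.08,0,0,0,0,0],[0,0,0,0,0,0,0],[0,0,0,0,0,0,0]]]';python3 - <<'E'
from h import *
C=np.array([.578,.382,.046])
s,p,r=state();print(p,r.as_euler('xyz'),s['force'])
p,r=target(0,0,0,C=C);plan(p,r,1)
E
```

```text
time: 21.93
ee_pos: [0.5783, 0.3823, 0.2427]
ee_rot: [-1.57, 0.001, -0.227]
force: [0.5, 0.3, -4.6]
finger_gap: 0.267
[0.5783 0.3823 0.2427] [-1.5704  0.0005 -0.2273] [ 0.512   0.2665 -4.5783]
t=21.93 N=1 row [-0.011  0.634 -0.018] [-0.003 -0.01  -0.005] tot [-0.01  0.63 -0.02] [-0.   -0.01 -0.  ]
```

```bash
python3 -m inch '[[[0,0.1,0,0,0,0,0],[0,0.1,0,0,0,0,0],[0,0.1,0,0,0,0,0],[0,0.1,0,0,0,0,0],[0,0.06,0,0,0,0,0],[0,0.04,0,0,0,0,0],[0,0.03,0,0,0,0,0],[0,0,0,0,0,0,0]]]';python3 -m inch '[[[0,0.025,0,0,0,0,0],[0,0.025,0,0,0,0,0],[0,0,0,0,0,0,0]]]'
```

```text
time: 22.6
ee_pos: [0.5782, 0.3821, 0.2317]
ee_rot: [-1.571, 0.001, -0.227]
force: [-0.3, 0.6, -4.1]
finger_gap: 0.267
time: 22.85
ee_pos: [0.5782, 0.3821, 0.2307]
ee_rot: [-1.571, 0.001, -0.227]
force: [-0.1, -0.3, -4.4]
finger_gap: 0.269
```

```bash
python3 -m inch '[[[0,0.025,0,0,0,0,0],[0,0.02,0,0,0,0,0],[0,0,0,0,0,0,0]]]'
```

```text
time: 23.1
ee_pos: [0.5783, 0.3822, 0.2299]
ee_rot: [-1.571, 0.001, -0.227]
force: [-0.6, -0.3, -4.0]
finger_gap: 0.267
```

```bash
python3 -m inch '[[[0,0.02,0,0,0,0,0],[0,0.02,0,0,0,0,0],[0,0,0,0,0,0,0]]]'; python3 - <<'E'
from h import *
s=grab("scene");cv2.imwrite("pics/s16.png",cv2.resize(s['frame'][100:240,370:510,::-1],None,fx=4,fy=4))
E
```

```text
time: 23.35
ee_pos: [0.5784, 0.3823, 0.2299]
ee_rot: [-1.57, 0.0, -0.227]
force: [-1.2, -1.6, 5.2]
finger_gap: 0.268
```

View pics/s16.png

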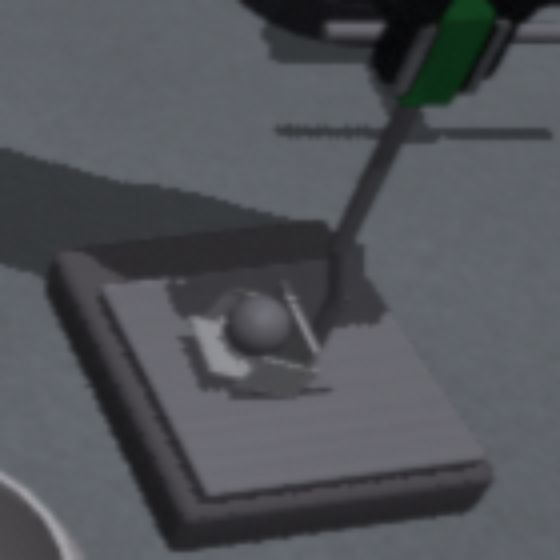

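```bash
python3 -m inch '[[[0,0,0,0,0,0,0],[0,0,0,0,0,0,0]]]' 20; python3 -m inch '[[[0,0,0,0,0,0,0.3],[0,0,0,0,0,0,0.4],[0,0,0,0,0,0,0.5],[0,0,0,0,0,0,0.65],[0,0,0,0,0,0,0.8],[0,0,0,0,0,0,0.9],[0,0,0,0,0,0,1],[0,0,0,0,0,0,1],[0,0,0,0,0,0,1]]]'; python3 - <<'E'
from h import *
pose()
s=grab("scene");cv2.imwrite("pics/s17.png",cv2.resize(s['frame'][20:240,370:530,::-1],None,fx=2.7,fy=2.7))
E
```

```text
time: 23.57
ee_pos: [0.5784, 0.3823, 0.2299]
ee_rot: [-1.57, 0.0, -0.227]
force: [-1.5, -2.0, 5.3]
finger_gap: 0.266
time: 24.32
ee_pos: [0.5782, 0.3822, 0.2291]
ee_rot: [-1.571, 0.001, -0.227]
force: [-0.7, -0.6, 0.3]
finger_gap: 1.001
t=24.32 [0.5782 0.3822 0.2291] x [ 0.9743 -0.2253 -0.0008] y [-0.0008  0.0002 -1.    ] z [0.2253 0.9743 0.0001] F [-0.7344 -0.6062  0.3058] T [-0.0175  0.0106  0.0428] gap 1.0008404757774012
q [-0.2578  0.5235 -0.6035  1.5297  0.3103  1.1859  0.4276]
```

View pics/s17.png

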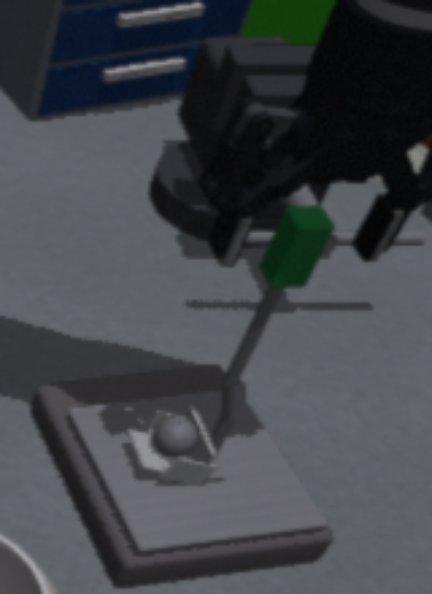

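Released and standing. Back straight up, clear of the grip.

```bash
python3 -m inch '[[[0,-0.2,0,0,0,0,1],[0,-0.5,0,0,0,0,1],[0,-0.8,0,0,0,0,1],[0,-0.8,0,0,0,0,1],[0,-0.8,0,0,0,0,1],[0,-0.8,0,0,0,0,1],[0,-0.8,0,0,0,0,1],[0,-0.8,0,0,0,0,1],[0,-0.3,0,0,0,0,1],[0,0,0,0,0,0,1],[0,0,0,0,0,0,1],[0,0,0,0,0,0,1]]]'; python3 - <<'E'
from h import *
pose()
s=grab("scene","s18");t=grab("top","t18")
cv2.imwrite("pics/s18.png",cv2.resize(s['frame'][20:240,370:530,::-1],None,fx=2.7,fy=2.7))
# predicted pixel of grip centre upright at (0.578,0.382)
print(proj(s,[[.5783,.3822,.046+.202],[.5783,.3822,.272],[.5783,.3822,.046]])); 
hsv=cv2.cvtColor(s['frame'],cv2.COLOR_RGB2HSV)
m=((hsv[...,0]>45)&(hsv[...,0]<75)&(hsv[...,1]>130)&(hsv[...,2]>50)).astype(np.uint8)
k,l,st,c=cv2.connectedComponentsWithStats(m)
for i in range(1,k):
    if st[i,4]>100: print(st[i],c[i])
E
```

```text
time: 25.37
ee_pos: [0.5781, 0.3819, 0.3441]
ee_rot: [-1.572, 0.002, -0.227]
force: [0.3, -0.3, -1.0]
finger_gap: 0.997
t=25.37 [0.5781 0.3819 0.3441] x [ 0.9743 -0.2252 -0.0016] y [-0.0017 -0.0005 -1.    ] z [ 0.2252  0.9743 -0.0009] F [ 0.3449 -0.2609 -0.9817] T [ 0.0578 -0.0357 -0.0117] gap 0.9974308386996779
q [-0.2537  0.4522 -0.6209  1.3841  0.2605  1.389   0.4696]
[[479.3573 112.4693]
 [485.2237 100.5025]
 [440.5531 191.6254]]
[460   0  19  34 319] [469.2163  21.2226]
[ 247    8  109   29 1485] [300.6559  21.5663]
[159  33  18  16 197] [167.2132  40.5635]
[471  97  22  29 360] [482.2083 110.4778]
[ 87 118  16  29 194] [ 94.3918 128.5103]
[436 286  57  14 733] [463.5757 292.3001]
```

View pics/s18.png

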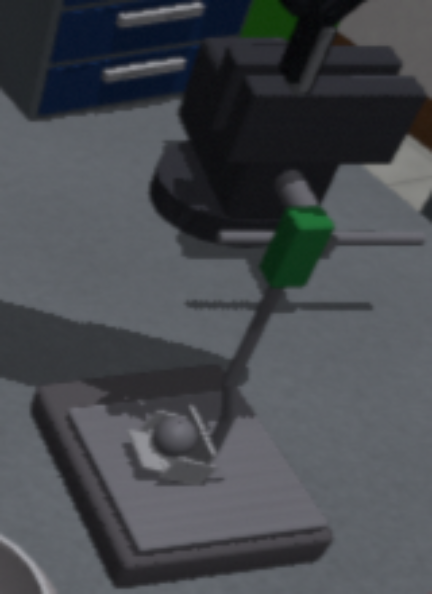

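View pics/t18.png

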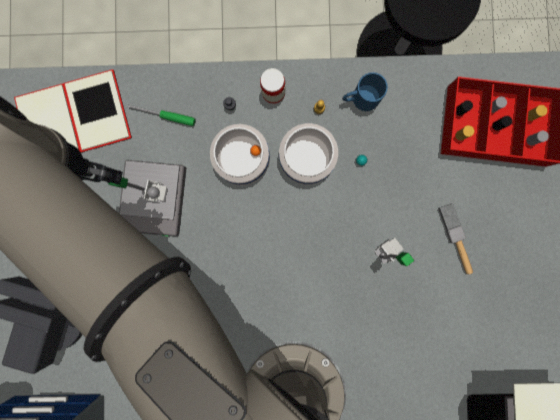

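```bash
python3 -c "
from plant import workorder
print(workorder.job_done())"
```

```text
the job is handed in; nothing more can be done
None
```

I scooped the steel ball out of its jar and set the scoop on the scale's pan with the ball in it. I then let go and handed the job in at about 25 s of the 54 s allowed. No verdict was reported.

- **Scooping:** I took the farther of the two scoops by its green grip. Tipped about 36° in the steel ball's jar, it pushed the ball to the bevel. I drove the lip to about 66 mm from the axis and righted it, so the ball rolled to the back of the bowl. I lifted it out level, with the foot about 134 mm above the jar's floor.
- **Placing:** I carried it to the scale and lowered it until the wrist force changed by about 10 N, well under the 80 N limit.
- **Last checks:** After release the pictures showed the scoop standing upright on the pan with the ball in the bowl. The gripper was open, with its tips about 70 mm above the grip and touching nothing.
- **Position:** At release the foot's centre was within about 1 mm of the measured pan centre.

**Disagreements:**
- The scoop I took had its lip facing about -x at the start, not roughly -y as described. I went by the "farthest from the base" rule. The nearer scoop's lip faced about -54°.
- The two cameras differed by about 3 mm on the jar's x position.
- In the last scene picture the grip was about 3 px from where I predicted, in line with the earlier calibration offset. I had no direct measurement of the scoop's final tilt.

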